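Drift the old dowel out of a mould half

TASK

The mould half clamped in the vise needs a new locating dowel. Take the brass drift from the rack, feel for the bore with its nose and press the old dowel down through the mould with slow, steady pressure until it drops out underneath: the resin cracks easily, so never push on it or on the dowel with more than 30 N. Then stand the brass drift back upright in its own rack hole, fully home, and do not disturb the other two drifts, the bottle or the wax tin.

Things in the scene. Friction and masses are not known exactly. Their poses are not given: they have to be found in the camera images.
- drift: the brass drift: shank 15 mm thick with a flat nose 12 mm wide, chamfered 1.5 mm; from 95 mm up a ribbed grip 18 mm thick; 160 mm long in all, about 270 g. Origin: centre of the nose's flat, z along the drift towards its grip. It starts upright in the rack's middle hole, 115 mm of it above the rack
- rack_hole (a point): centre of the flat floor of the rack's middle hole, home of the brass drift: 17.5 mm wide, 45 mm deep, its mouth 60 mm above the table. Rack: wood block 185 (x) x 70 (y) x 60 mm, fixed; this point's x and y are the rack's, z up
- drift_thin: thin dark steel drift (10 mm shank, 18 mm grip, 160 mm long) in the rack hole 55 mm to the -x side of the brass one. Leave it alone. Origin at its nose
- drift_thick: thick dark steel drift (20 mm shank, 23 mm grip, 160 mm long) in the rack hole 55 mm to the +x side of the brass one. Leave it alone. Origin at its nose
- vise: blue drill-press vise fixed to the bench, with the mould half clamped in it. 130 mm wide, jaws 80 mm high, screw and tee bar to 220 mm on its -x side. Origin on the table under the middle of the jaws' gap, x across the gap, y along the jaws, z up. Mould half: cast resin, 70 (x) x 110 (y) x 35 mm, level, its flat back face up, 85 mm above the table, 5 mm above the jaws
- wax_tin: round aluminium wax tin, 80 mm wide, 40 mm high. Leave it alone
- spray: upright bottle, 52 mm wide, 150 mm high. Leave it alone
- bore_about (a point): where the bore's mouth should be: level with the mould's back face, midway between the jaws, 15 mm to the vise's +y side; axes as the vise's. The mould was clamped by hand, so the true mouth lies up to 13 mm off along y, either way, not in x. Bore 17 mm, straight down. Round it, from 23 mm on the -y side to 26 mm on the +y side of this point and 33 mm in x, all is flat, rigid resin
- dowel (a joint): how far (m) the old steel dowel (16 mm thick, 40 mm long) has gone down the bore: 0 as found, its top then 8 mm below the mouth; free and falling from about 0.021; 0.033 when out and standing on the rubber pad below. It sticks in old wax and drags more the faster it goes: about 10 N at 5 mm/s, 20 N at 20 mm/s, 50 N at 60 mm/s, give or take a fifth
Mind the look-alikes: they are no part of the job. What is shaped like the part that bears rack_hole but orange is not meant.

How it is judged:
On the way, in this order (a step that is already met when the one before it is completed fails the run):
1. the brass drift's nose has entered the bore, upright, at least 4 mm down (z of drift in the frame of bore_about below -0.004 m and horizontal distance between drift and bore_about below 0.017 m and angle between drift's own z axis and vertical below 0.12 rad), for 0.2 s.
2. the dowel has dropped out underneath, the brass drift having followed it down the bore (value of joint dowel above 0.03 m and z of drift in the frame of bore_about below -0.018 m and horizontal distance between drift and bore_about below 0.017 m and angle between drift's own z axis and vertical below 0.12 rad), for 0.1 s.
At the end, for the whole second after the job is handed in: The dowel is out and down on the pad under the mould half (joint above 0.030); the brass drift stands released and at rest in its own rack hole, its nose within 6 mm of the hole's floor centre and leaning less than 0.12 rad (value of joint dowel above 0.03 m and distance between drift and rack_hole below 0.006 m and angle between drift's own z axis and vertical below 0.12 rad and linear speed of drift below 0.02 m/s); the robot touches nothing.
It fails at once if the drift presses on the mould half, the dowel or the vise with more than 30 N (contact force between drift and vise above 30 N).
It fails at once if the fingers push on the mould half, the dowel or the vise (contact force between the fingers and vise above 5 N).
It fails at once if another drift, the bottle or the wax tin is disturbed (distance of any of drift_thin, drift_thick from where it was at the start of the episode above 0.02 m or distance of any of wax_tin, spray from where it was at the start of the episode above 0.03 m).
It also fails if it takes over 69 s, if anything falls off the work surface, if the arm or the gripper's body presses on something with over 40 N, if the wrist force passes 120 N, or if a joint passes its speed limit or range.

ROBOT

A 6-joint arm with a two-finger parallel gripper is mounted at the origin on the work surface. World frame = base frame: x ahead of the robot, y to its left, z up, the work surface at z = 0. Lengths are in m, angles in rad, forces in N, time in s.
With the tool pointing down it reaches from about 0.3 to 0.875 m from the base axis. Payload 6.4 kg.
Tool frame: the origin (TCP) lies midway between the tips of the shut fingers; the grasp point (between the pads) lies 19 mm behind it; y points along the fingers, x is the direction in which the jaws open and shut, and the axes are right-handed (so a half turn about y gives the same grasp; the last joint's range is limited). The gripper opens to 85 mm and grips with 20 to 120 N. Pads are 22 mm wide; open, the fingers measure 114 mm over their backs; the gripper's body (76 mm by 85 mm) begins 54 mm behind the grasp point. The pads swing forward as they close: fully open they stand 13 mm farther back than shut.
Start: joints at [-0.206, 0.181, 1.607, -0, 1.354, -0.206], TCP at [0.575, 0, 0.231] pointing down, gripper open.
Joint ranges: [-2.99, 2.99], [-0.89, 2.07], [0.3, 2.58], [-1.14, 4.28], [0, 2.63], [-3.12, 3.12]. Speed limits (rad/s): [2.57, 2.57, 3.01, 3.14, 3.14, 3.14].

INTERFACE

Orientations are given as a unit quaternion [w, x, y, z].
In Python, from bench import ctrl gives the robot as it stands.
- The arm moves only by the tool step_arm, never from a script. Its argument "commands" is a list of rows, each a list of 7 numbers: the turn, a rotation vector about the tool's x, y, z in units of 6 degrees (1.0 is 6 degrees), then the shift along the tool's x, y, z in units of 30 mm (1.0 is 30 mm), then the opening, from 0 (shut) to 1 (fully open). A call has 1 to 10 rows; each row shifts and turns the commanded pose from where the row before left it, along the tool's axes as they then stand; what a row does not reach is not made up. A row lasts 1/10 s, in which the tool goes at most 50 mm and 8.59 degrees, less where a joint would pass 70% of its speed; a pose out of reach is approached as far as the arm can. A call with a number of a shift or a turn outside -1 to 1 is refused whole. A call with a gripper value outside its range is refused whole. The fingers move at their own pace and stop on an object; the grip force is fixed at half the most. Time passes only in rows, so rows that do not move let the fingers close. It gives the time, the measured TCP pose, the force and the opening at its end, in the units of the state.
- ctrl.get_obs(): the state, without advancing time (a new reading comes with each control period).
- ctrl.camera(name): name is "scene" or "side" or "wrist"; returns (picture, depth): 384x512x3 uint8, blue, green, red; 384x512 float32, m along the optical axis (not along the pixel's ray), 0 where there is no reading.
- ctrl.get_calibration(name): a dict with "intrinsics" (3x3 intrinsics, pixels), "R" (3x3) and "t" (3): a world point X has camera coordinates R X + t. Camera axes: x right, y down, z forward; pixel columns grow to the right and rows downward; lengths in m; the calibration is good to about 2 mm. A picture is of the moment at which its call begins: read the wrist's pose just before it. get_calibration takes no time and is no camera call; for the wrist camera it gives the pose at the moment of the call.
- ctrl.hand_in(): hands the job in, once; it reports no verdict.
Trained networks look in the newest picture that a camera, given by its name, has taken for a name from the list of things; names that differ only in an ending like _2 or _b are one class to them, and where a whole thing is asked for, a point or a joint stands for the part that bears it (a point fixed in the world has none). Each returns a list of dicts, best first, with "p" (0 to 1); they miss things now and then, are a little off and sometimes report something else, mostly with a low value. They report only what shows in the picture. A call takes as long as a camera call. They do not tell look-alikes from the thing itself.
- ctrl.boxes_of(thing, camera): "point" ([x, y, z] in m, in the coordinates of the camera as it stood for that picture, good to about 4 mm: the middle of the surface that is visible of it).
- ctrl.silhouettes(thing, camera): "pixels" (384x512 bool, what is visible of it).
The state is a dict: "time_s": time; "q": joint angles; "dq": joint speeds; "joint_efforts": joint torques, N m; "eef_pos": TCP position; "eef_rot": TCP orientation; "wrist_force": force on the tool from outside, world axes, zero at the start; "torque": the same for the moment, N m; "opening": opening from 0.0 (shut) to 1.0 (fully open).
Only numpy, scipy, OpenCV 4.12 (cv2) and the standard library are available. Lean on these libraries where they do the work, as an engineer would, in place of code of your own. Each camera call takes 0.05 s, during which the arm holds its last target.

## Working session

There is one attempt and no reset: what is moved stays moved. The work goes in short steps, Python scripts to look and compute and a tool call to move; the robot and the scene stay as the last step left them, time stands still between calls to the robot, and variables do not carry over. Pictures are saved under pics/ and viewed, and the job is handed in when it is done.

Besides the shell and the picture viewer there is one more tool, called after "Call:" by a JSON object that holds its "name" and its "arguments", one argument or row to a line. step_arm: Moves the arm, as the interface text tells. Its arguments: {"type":"object","properties":{"commands":{"type":"array"}},"required":["commands"]}

```bash
ls; mkdir -p pics
cat > h.py <<'E'
import numpy as np, cv2
from bench import ctrl
def snap(n,f):
    c=ctrl.get_calibration(n); p,d=ctrl.camera(n); cv2.imwrite('pics/'+f,p); np.savez('pics/'+f+'.npz',p=p,d=d,K=c['intrinsics'],R=c['R'],t=c['t']); return p,d,c
def world(u,v,z,c):
    K=np.array(c['intrinsics']);R=np.array(c['R']);t=np.array(c['t'])
    X=np.array([(u-K[0,2])/K[0,0]*z,(v-K[1,2])/K[1,1]*z,z]); return R.T@(X-t)
def c2w(X,c): return np.array(c['R']).T@(np.array(X)-np.array(c['t']))
def proj(X,c):
    x=np.array(c['intrinsics'])@(np.array(c['R'])@np.array(X)+np.array(c['t'])); return x[:2]/x[2]
E
python3 - <<'E'
from h import *
np.set_printoptions(precision=4,suppress=True)
o=ctrl.get_obs(); print(o)
for n in ['scene','side']:
    p,d,c=snap(n,n+'0.png')
    print(n,-np.array(c['R']).T@np.array(c['t']))
    for th in ['drift','rack_hole','drift_thin','drift_thick','vise','wax_tin','spray','bore_about']:
        try:
            for b in ctrl.boxes_of(th,n): print(th,round(b['p'],2),c2w(b['point'],c),proj(c2w(b['point'],c),c))
        except Exception as e: print(th,e)
E
```

```text
pics
{'time_s': 0.0, 'q': array([-0.2064,  0.1815,  1.608 ,  0.    ,  1.3538, -0.2063]), 'dq': array([-0.0014, -0.0007, -0.0001,  0.0007, -0.    ,  0.0003]), 'joint_efforts': array([  0.0003, -44.4869, -35.1341,  -0.0003,   0.0091,   0.    ]), 'eef_pos': array([0.5744, 0.0001, 0.2304]), 'eef_rot': array([ 0.7072, -0.707 ,  0.0006,  0.0006]), 'wrist_force': array([-0.0398, -0.8186,  0.3875]), 'torque': array([-0.0347, -0.0226, -0.0675]), 'opening': 0.9959653222255976}
scene [0.8739 0.5099 0.9817]
drift 0.47 [ 0.5555 -0.1932  0.1595] [182.4315 131.4034]
rack_hole 0.66 [ 0.5823 -0.1819  0.0525] [181.805  162.9237]
rack_hole 0.64 [ 0.2693 -0.208   0.061 ] [259.8026 108.606 ]
drift_thick 0.66 [ 0.6048 -0.2107  0.1379] [164.9043 141.2429]
vise 0.84 [0.5594 0.1029 0.0777] [247.9208 221.4083]
wax_tin 0.61 [0.3959 0.3949 0.0421] [372.3342 273.9585]
spray 0.82 [0.6912 0.0127 0.0912] [185.0563 222.2594]
bore_about 0.65 [0.5535 0.1101 0.0777] [251.4483 222.098 ]
bore_about 0.52 [ 0.5587 -0.1956  0.1591] [180.9804 131.5244]
side [ 0.4635 -0.8197  0.5866]
drift 0.57 [ 0.5533 -0.2085  0.1238] [294.4141 238.2317]
rack_hole 0.56 [ 0.2791 -0.2542  0.0565] [149.5214 283.5955]
drift_thin 0.82 [ 0.5    -0.1935  0.1347] [266.5296 229.3177]
drift_thick 0.94 [ 0.5998 -0.2289  0.1295] [320.3653 242.1373]
vise 0.64 [0.5339 0.0571 0.0636] [274.8089 194.5511]
wax_tin 0.67 [0.3806 0.3658 0.0358] [221.9714 153.8401]
spray 0.72 [ 0.5492 -0.2253  0.0592] [291.4787 269.9065]
spray 0.69 [ 0.6819 -0.0225  0.0786] [338.4559 205.7786]
bore_about 0.56 [0.5395 0.0557 0.0624] [277.0217 195.2137]
```

Run:
```python
import cv2
a=cv2.imread('pics/scene0.png');b=cv2.imread('pics/side0.png')
cv2.imwrite('pics/s1.png',cv2.resize(a[80:320,100:420],(800,600),interpolation=cv2.INTER_CUBIC))
cv2.imwrite('pics/s2.png',cv2.resize(b[110:350,110:430],(800,600),interpolation=cv2.INTER_CUBIC))
```

```text
(no output)
```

View pics/s1.png

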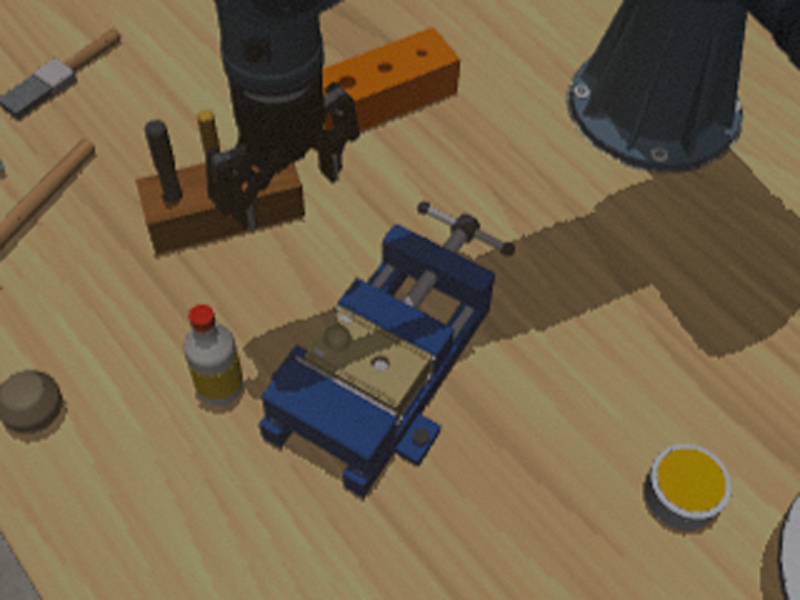

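View pics/s2.png

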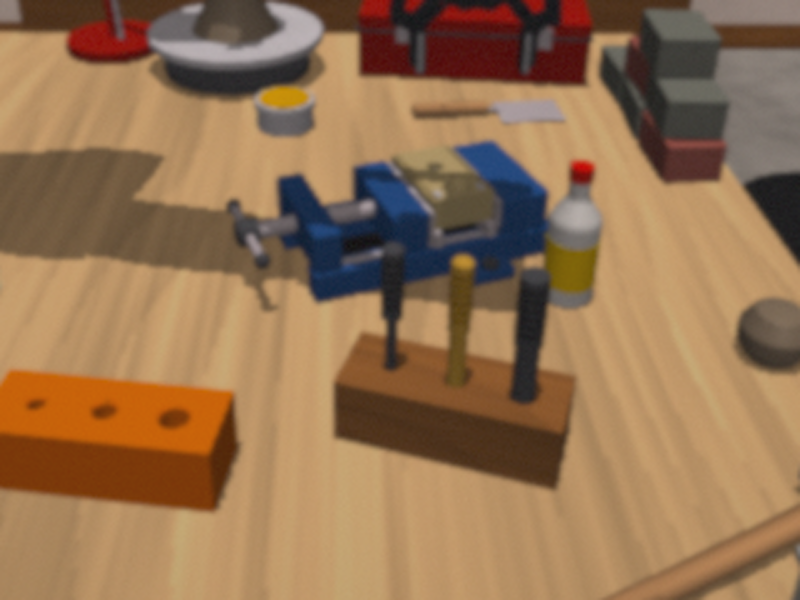

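Run:
```python
from h import *
np.set_printoptions(precision=4,suppress=True)
p,d,c=snap('wrist','w0.png')
print(-np.array(c['R']).T@np.array(c['t']), np.array(c['R']))
for th in ['drift','rack_hole','drift_thin','drift_thick','vise','bore_about']:
    for b in ctrl.boxes_of(th,'wrist'): print(th,round(b['p'],2),c2w(b['point'],c),proj(c2w(b['point'],c),c))
# side cam silhouettes, depth for drifts
p,d,c=snap('side','side1.png')
for th in ['drift','drift_thin','drift_thick','rack_hole']:
    for s in ctrl.silhouettes(th,'side'):
        m=s['pixels']; vs,us=np.nonzero(m)
        if len(vs)<5: continue
        W=np.array([world(u,v,d[v,u],c) for u,v in zip(us,vs) if d[v,u]>0])
        print(th,round(s['p'],2),us.mean(),vs.mean(),len(vs),np.median(W,0))
        for z0 in np.arange(0.05,0.18,0.02):
            k=W[abs(W[:,2]-z0)<0.01]
            if len(k)>3: print('   z%.2f'%z0,np.median(k,0),k.min(0),k.max(0))
```

```text
[0.5734 0.0844 0.3737] [[ 1.     -0.0015  0.0004]
 [-0.0015 -0.9456  0.3254]
 [-0.0001 -0.3254 -0.9456]]
drift 0.97 [ 0.5513 -0.1948  0.0897] [233.942  355.7847]
rack_hole 0.57 [ 0.5469 -0.1859  0.0626] [231.1953 331.0289]
drift_thin 0.78 [ 0.5032 -0.176   0.1204] [181.6634 365.1992]
drift_thick 0.95 [ 0.6004 -0.2096  0.0785] [278.9095 358.4315]
drift_thick 0.26 [ 0.5454 -0.1858  0.0633] [229.8283 331.367 ]
vise 0.68 [0.5275 0.0851 0.0767] [199.0484  78.1802]
bore_about 0.67 [0.5262 0.0824 0.0767] [197.6702  81.6639]
drift 0.75 293.0406091370558 236.51776649746193 394 [ 0.5504 -0.2078  0.1333]
   z0.05 [ 0.549  -0.2071  0.0591] [ 0.5445 -0.2084  0.0581] [ 0.554  -0.2016  0.0596]
   z0.07 [ 0.5512 -0.2071  0.0692] [ 0.5443 -0.2101  0.0601] [ 0.5583 -0.1909  0.079 ]
   z0.09 [ 0.5505 -0.2075  0.089 ] [ 0.5451 -0.2103  0.0802] [ 0.5569 -0.2041  0.1   ]
   z0.11 [ 0.5506 -0.2085  0.1105] [ 0.5452 -0.2122  0.1006] [ 0.5569 -0.2054  0.1192]
   z0.13 [ 0.55   -0.2086  0.1305] [ 0.5426 -0.2125  0.1203] [ 0.5585 -0.2022  0.1398]
   z0.15 [ 0.5506 -0.2084  0.1494] [ 0.5423 -0.2119  0.1405] [ 0
[... 1984 characters left out ...]
6  0.0749]
rack_hole 0.38 293.0958605664488 237.0087145969499 459 [ 0.5507 -0.2074  0.127 ]
   z0.05 [ 0.553  -0.2054  0.0591] [ 0.5445 -0.2084  0.0576] [ 0.5617 -0.1929  0.0596]
   z0.07 [ 0.5513 -0.207   0.0691] [ 0.5443 -0.2101  0.06  ] [ 0.5619 -0.1906  0.079 ]
   z0.09 [ 0.5504 -0.2071  0.0896] [ 0.5446 -0.2103  0.0802] [ 0.5571 -0.2     0.1   ]
   z0.11 [ 0.5507 -0.2076  0.1109] [ 0.5434 -0.2122  0.1006] [ 0.5593 -0.1998  0.1192]
   z0.13 [ 0.5502 -0.2082  0.1301] [ 0.5426 -0.2125  0.12  ] [ 0.5609 -0.2013  0.1398]
   z0.15 [ 0.5506 -0.2084  0.1494] [ 0.5423 -0.2119  0.1405] [ 0.5596 -0.1991  0.1599]
   z0.17 [ 0.5503 -0.2075  0.1705] [ 0.5429 -0.2115  0.1601] [ 0.5601 -0.1966  0.1767]
```

View pics/w0.png

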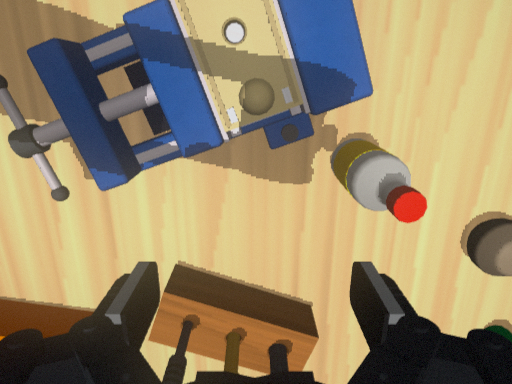

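Run:
```python
from h import *
np.set_printoptions(precision=4,suppress=True)
a=np.load('pics/w0.png.npz');p,d,c=a['p'],a['d'],{'intrinsics':a['K'],'R':a['R'],'t':a['t']}
print(d[26:40:2,222:248:2])
big=cv2.resize(p[0:160,150:350],(800,640),interpolation=cv2.INTER_CUBIC);cv2.imwrite('pics/w0b.png',big[:600])
def onz(u,v,z):
    q0=world(u,v,0.2,c);q1=world(u,v,0.4,c); s=(z-q0[2])/(q1[2]-q0[2]); return q0+s*(q1-q0)
# bore: fit circle region
g=cv2.cvtColor(p,cv2.COLOR_BGR2GRAY)
print(g[18:46:2,220:250:2])
for u,v in [(234,32),(226,75),(280,60)]: print(world(u,v,d[v,u],c))
# mould top points
vv,uu=np.mgrid[0:160,120:380]
W=np.array([world(u,v,d[v,u],c) for u,v in zip(uu.ravel(),vv.ravel())]).reshape(160,260,3)
m=(abs(W[...,2]-0.085)<0.0022)
hsv=cv2.cvtColor(p,cv2.COLOR_BGR2HSV)[0:160,120:380]
m2=m&(hsv[...,0]<60)
cv2.imwrite('pics/m.png',cv2.resize((m*100+m2*155).astype(np.uint8),None,fx=3,fy=3))
```

```text
[[0.2613 0.2618 0.2701 0.2673 0.2671 0.2684 0.267  0.2677 0.2677 0.2678
  0.2693 0.2619 0.2612]
 [0.2607 0.2662 0.2677 0.2689 0.2687 0.2683 0.2679 0.2694 0.268  0.2684
  0.2666 0.277  0.2617]
 [0.2617 0.2697 0.2685 0.2673 0.2684 0.2686 0.2693 0.2693 0.2695 0.2684
  0.2695 0.2706 0.2622]
 [0.2634 0.2699 0.2687 0.2697 0.2701 0.2694 0.2695 0.269  0.2692 0.2692
  0.2703 0.2708 0.2616]
 [0.2635 0.2665 0.2694 0.2702 0.2701 0.2691 0.2688 0.2692 0.269  0.268
  0.2715 0.2706 0.2619]
 [0.2628 0.2636 0.2722 0.271  0.     0.269  0.2698 0.2712 0.2696 0.2703
  0.2703 0.2643 0.2619]
 [0.2623 0.2645 0.2828 0.2704 0.2705 0.2705 0.2703 0.2697 0.2701 0.2716
  0.271  0.2641 0.2631]]
[[202 201 205 206 187 158 148 151 149 171 192 204 205 201 201]
 [203 202 201 160 148 118  98  90  92 128 149 183 205 202 202]
 [203 204 146 149  97  84  99 109 132  85 105 144 192 204 202]
 [204 193 146  91  86 172 219 222 219 182 113 106 154 205 203]
 [205 151 138  85 200 219 220 219 222 222 216  92 132 195 201]
 [203 140  90 115 223 221 221 221 219 219 219 172  98 163 204]
 [201 149  82 188 219 219 220 221 221 222 221 216  94 157 205]
 [201 153  85 194 220 219 219 218 220 221 221 218 102 159 205]
 [201 139  90 179 220 218 219 220 219 219 219 217 106 151 205]
 [203 179 137 148 220 220 220 220 220 221 221 206 125 185 204]
 [200 201 157  83 206 221 221 221 221 219 219 136 158 203 205]
 [202 203 187 146  93 195 221 221 221 221 154 145 175 209 206]
 [201 203 202 186 157 119 130 160 147 142 140 182 206 206 203]
 [203 202 202 204 195 177 159 152 160 175 200 204 207 206 206]]
[0.5573 0.12   0.0764]
[0.5506 0.0875 0.0849]
[0.594  0.0987 0.0847]
```

View pics/w0b.png

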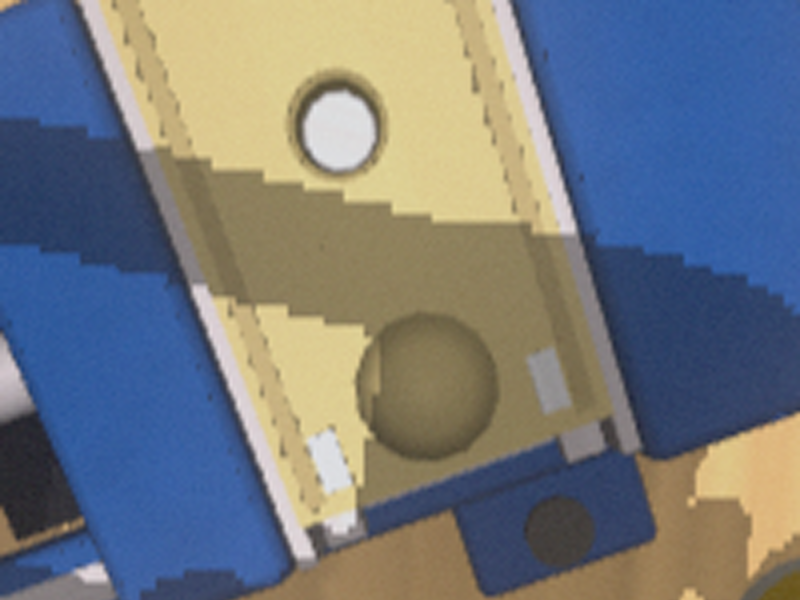

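View pics/m.png

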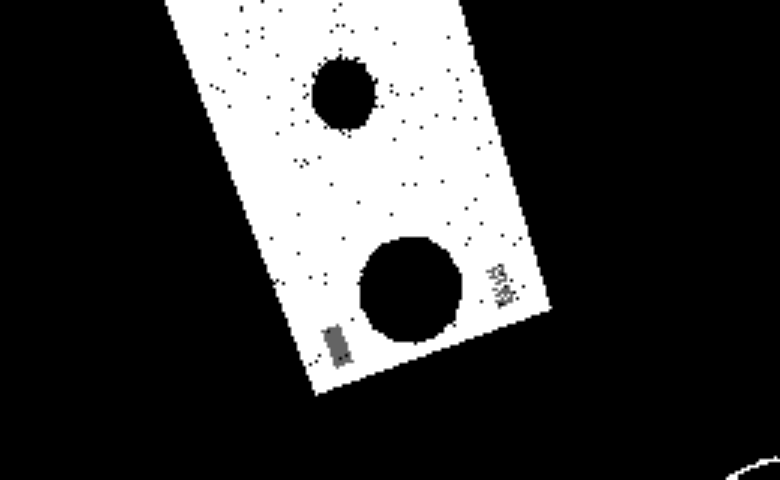

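Run:
```python
from h import *
np.set_printoptions(precision=4,suppress=True)
a=np.load('pics/w0.png.npz');p,d,c=a['p'],a['d'],{'intrinsics':a['K'],'R':a['R'],'t':a['t']}
vv,uu=np.mgrid[0:160,120:380]
W=np.array([world(u,v,d[v,u],c) for u,v in zip(uu.ravel(),vv.ravel())]).reshape(160,260,3)
m=(abs(W[...,2]-0.085)<0.0022)
m=cv2.morphologyEx(m.astype(np.uint8),cv2.MORPH_CLOSE,np.ones((3,3)))
cs,h=cv2.findContours(m,cv2.RETR_CCOMP,cv2.CHAIN_APPROX_NONE)
def onz(u,v,z):
    q0=world(u,v,0.2,c);q1=world(u,v,0.4,c); s=(z-q0[2])/(q1[2]-q0[2]); return q0+s*(q1-q0)
for k,(q,hh) in enumerate(zip(cs,h[0])):
    if cv2.contourArea(q)<150: continue
    P=np.array([onz(u+120,v,0.085) for u,v in q[:,0]])[:,:2]
    r=cv2.minAreaRect((P*1000).astype(np.float32)); ci=cv2.fitEllipse((P*1000).astype(np.float32))
    print(hh[3],cv2.contourArea(q),r,ci, )
    if hh[3]<0: print(cv2.approxPolyDP((P*1000).astype(np.float32).reshape(-1,1,2),4,True)[:,0])
```

```text
-1 10765.0 ((563.6253051757812, 103.33560180664062), (69.86674499511719, 104.43855285644531), 19.5975399017334) ((563.6200561523438, 97.49260711669922), (78.7304458618164, 114.73236083984375), 29.67671012878418)
[[513.6438 140.9707]
 [548.5014  42.6205]
 [613.7906  66.3544]
 [586.9664 140.867 ]]
1 1011.0 ((575.275634765625, 70.94570922851562), (28.47397804260254, 28.93120574951172), 89.9128189086914) ((575.19580078125, 70.87899780273438), (28.86856460571289, 29.103330612182617), 109.94319152832031)
1 439.5 ((557.7609252929688, 119.59317016601562), (16.881206512451172, 17.192522048950195), 89.91671752929688) ((557.879638671875, 119.61540222167969), (17.42534637451172, 17.64655303955078), 2.2613282203674316)
```

Call:
{"name": "step_arm", "arguments": {
  "commands": [
    [0,0,0,-0.11,0,-0.96,1],
    [0,0,0,-0.11,0,-0.96,1],
    [0,0,0,-0.11,0,-0.96,1],
    [0,0,0,-0.11,0,-0.96,1],
    [0,0,0,-0.11,0,-0.96,1],
    [0,0,0,-0.11,0,-0.96,1],
    [0,0,0,-0.1,0,-0.94,1],
    [0,-1,0,0,0,0,1],
    [0,-1,0,0,0,0,1],
    [0,-1,0,0,0,0,1]
  ]
}}

```text
time_s: 2.5
eef_pos: [0.5521, -0.2014, 0.2312]
eef_rot: [0.698, -0.698, -0.112, 0.112]
wrist_force: [0.1, 0.8, 0.0]
opening: 1.0
```

Call:
{"name": "step_arm", "arguments": {
  "commands": [
    [0,-1,0,0,0,0,1],
    [0,-1,0,0,0,0,1],
    [0,-1,0,0,0,0,1],
    [0,-1,0,0,0,0,1],
    [0,-1,0,0,0,0,1],
    [0,-1,0,0,0,0,1],
    [0,-1,0,0,0,0,1],
    [0,-1,0,0,0,0,1],
    [0,-0.67,0,0,0,0,1],
    [0,0,0,0,0,0,1]
  ]
}}

```text
time_s: 3.5
eef_pos: [0.5522, -0.201, 0.2313]
eef_rot: [0.579, -0.579, -0.406, 0.406]
wrist_force: [0.7, 0.2, -0.5]
opening: 0.999
```

Run:
```python
from h import *
np.set_printoptions(precision=4,suppress=True)
from scipy.spatial.transform import Rotation as R
o=ctrl.get_obs();print(o['time_s'],o['eef_pos'],o['wrist_force'],o['q']); print(R.from_quat(np.roll(o['eef_rot'],-1)).as_matrix())
p,d,c=snap('wrist','w1.png')
for th in ['drift','drift_thin','drift_thick']:
    for s in ctrl.silhouettes(th,'wrist'):
        m=s['pixels']; vs,us=np.nonzero(m)
        W=np.array([world(u,v,d[v,u],c) for u,v in zip(us,vs) if d[v,u]>0])
        top=W[W[:,2]>0.171]
        print(th,round(s['p'],2),us.mean(),vs.mean(),len(vs),W[:,2].max(),len(top),top.mean(0) if len(top) else '', (top.min(0)+top.max(0))/2 if len(top) else '')
p,d,c=snap('side','side2.png')
```

```text
3.5 [ 0.5522 -0.201   0.2313] [ 0.7046  0.1908 -0.4649] [-0.5509  0.2086  1.5743  0.      1.3586 -1.7735]
[[ 0.3412  0.     -0.94  ]
 [ 0.94    0.      0.3412]
 [ 0.     -1.     -0.    ]]
drift 0.67 254.91624180626366 195.52221412964312 1373 0.17647168198148894 563 [ 0.5475 -0.199   0.1742] [ 0.5482 -0.1993  0.1738]
drift_thin 0.96 255.0033185840708 122.91039823008849 904 0.17628866327946718 712 [ 0.4965 -0.1805  0.1742] [ 0.4968 -0.1807  0.1737]
drift_thick 0.77 254.97629414610546 264.3391388485728 2067 0.1762715186161303 745 [ 0.5985 -0.2176  0.1742] [ 0.584  -0.2134  0.1737]
```

View pics/w1.png

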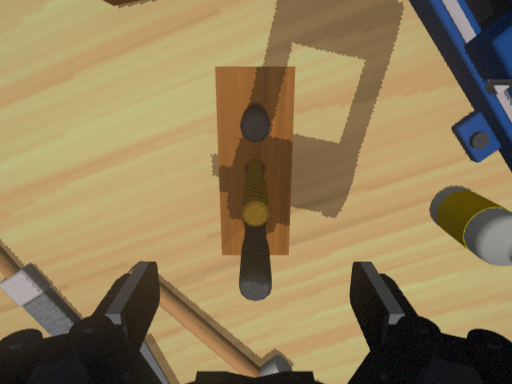

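View pics/side2.png

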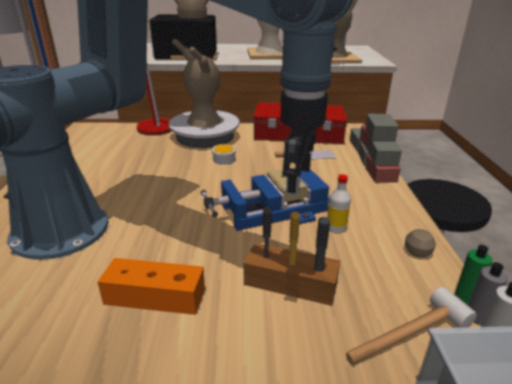

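Run:
```python
from h import *
np.set_printoptions(precision=4,suppress=True)
p,d,c=snap('scene','scene1.png')
for th in ['drift','drift_thin','drift_thick']:
    for s in ctrl.silhouettes(th,'scene'):
        m=s['pixels']; vs,us=np.nonzero(m)
        W=np.array([world(u,v,d[v,u],c) for u,v in zip(us,vs) if d[v,u]>0])
        top=W[W[:,2]>0.17]
        print(th,round(s['p'],2),us.mean(),vs.mean(),len(vs),W[:,2].max(),len(top),top.mean(0) if len(top) else '', (top.min(0)+top.max(0))/2 if len(top) else '')
K=p[200:260,215:285]
cv2.imwrite('pics/s3.png',cv2.resize(K,None,fx=10,fy=10,interpolation=cv2.INTER_CUBIC))
for X in [(.5578,.1196,.085),(.5578,.1156,.085)]: print(proj(X,c), (proj(X,c)-[215,200])*10+5)
cv2.imwrite('pics/s4.png',cv2.resize(p[60:180,120:280],None,fx=5,fy=5,interpolation=cv2.INTER_CUBIC))
```

```text
drift 0.71 184.16883116883116 138.7077922077922 154 0.17783537392935753 20 [ 0.5549 -0.1943  0.1746] [ 0.5555 -0.1962  0.174 ]
drift_thin 0.54 202.49166666666667 131.70833333333334 120 0.17613579255384806 17 [ 0.5034 -0.1768  0.1733] [ 0.5039 -0.1764  0.1731]
drift_thin 0.32 253.34055893944821 220.8805087782157 5582 0.10138929202939254 0  
drift_thick 0.52 164.3957597173145 141.80918727915196 283 0.17682711850268942 46 [ 0.6051 -0.2157  0.1742] [ 0.6045 -0.2158  0.1735]
drift_thick 0.47 252.61641221374046 222.35534351145037 5240 0.10138929202939254 0  
[252.4565 224.1483] [379.5648 246.4833]
[251.4859 223.0678] [369.859  235.6782]
```

View pics/s3.png

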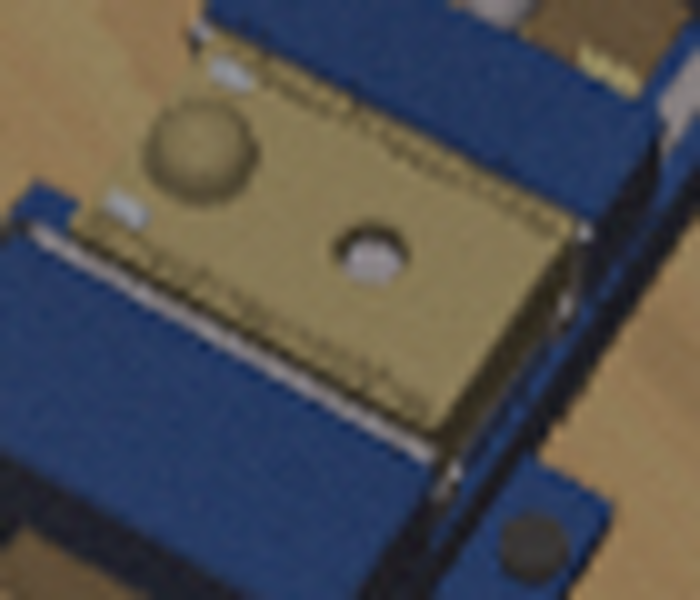

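View pics/s4.png

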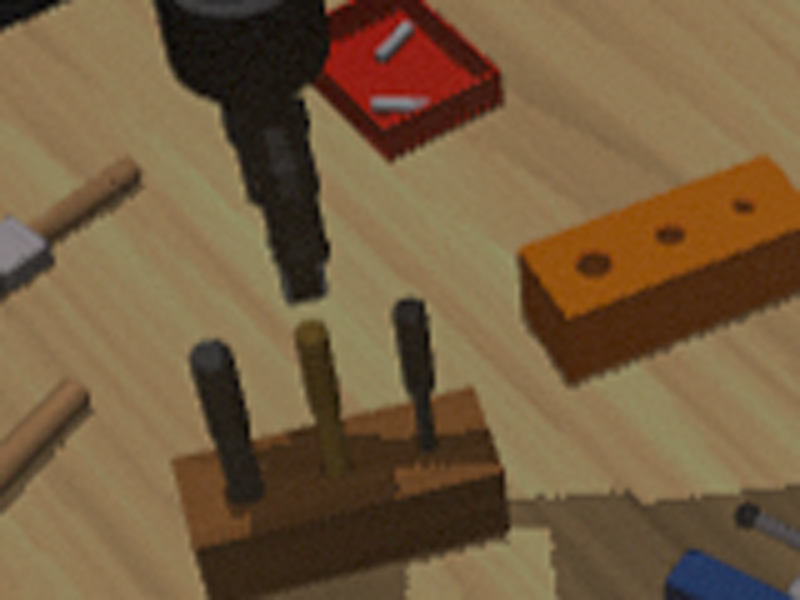

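Call:
{"name": "step_arm", "arguments": {
  "commands": [
    [0,0,0,0,0.8,0,1],
    [0,0,0,0,0.9,0,1],
    [0,0,0,0,0.9,0,1],
    [0,0,0,0,0.9,0,1],
    [0,0,0,0,0,0,1],
    [0,0,0,0,0,0,0.5],
    [0,0,0,0,0,0,0.3]
  ]
}}

```text
time_s: 4.65
eef_pos: [0.5533, -0.2016, 0.1282]
eef_rot: [-0.578, 0.58, 0.406, -0.405]
wrist_force: [0.1, -0.2, 0.6]
opening: 0.692
```

Call:
{"name": "step_arm", "arguments": {
  "commands": [
    [0,0,0,0,0,0,0],
    [0,0,0,0,0,0,0],
    [0,0,0,0,0,0,0],
    [0,0,0,0,0,0,0],
    [0,0,0,0,0,0,0]
  ]
}}

```text
time_s: 5.15
eef_pos: [0.5529, -0.2013, 0.1275]
eef_rot: [-0.579, 0.58, 0.406, -0.405]
wrist_force: [0.2, -0.2, 4.7]
opening: 0.196
```

Run:
```python
from h import *
np.set_printoptions(precision=4,suppress=True)
o=ctrl.get_obs();print(o['time_s'],o['eef_pos'],o['wrist_force'],o['torque'],o['opening'])
p,d,c=snap('wrist','w2.png');a=p
p,d,c=snap('side','side3.png')
cv2.imwrite('pics/v1.png',np.hstack([a[:,:400],cv2.resize(p[190:310,240:340],(400,480),interpolation=cv2.INTER_CUBIC)[:384]]))
```

```text
5.15 [ 0.5529 -0.2013  0.1275] [ 0.2408 -0.2133  4.7263] [0.2038 0.0346 0.0086] 0.19570467443063544
```

View pics/v1.png

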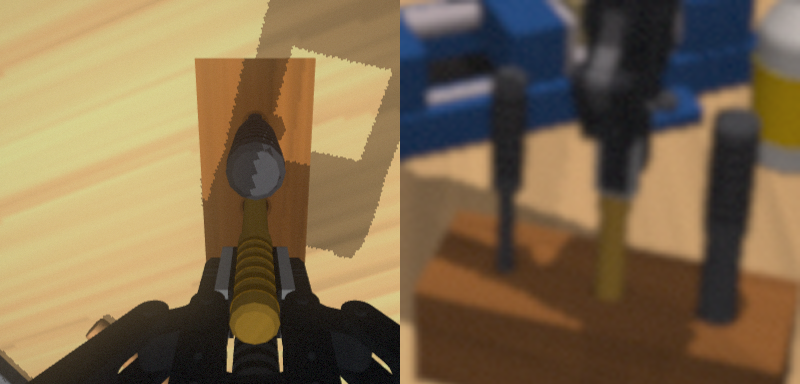

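Call:
{"name": "step_arm", "arguments": {
  "commands": [
    [0,0,0,0,-0.3,0,0],
    [0,0,0,0,-0.7,0,0],
    [0,0,0,0,-0.8,0,0],
    [0,0,0,0,-0.8,0,0],
    [0,0,0,0,-0.8,0,0],
    [0,0,0,0,-0.8,0,0],
    [0,0,0,0,0,0,0]
  ]
}}

```text
time_s: 5.95
eef_pos: [0.5537, -0.2019, 0.2561]
eef_rot: [-0.577, 0.581, 0.407, -0.405]
wrist_force: [0.2, -0.6, -2.0]
opening: 0.196
```

Call:
{"name": "step_arm", "arguments": {
  "commands": [
    [0,0,0,0.4,0,0.14,0],
    [0,0,0,0.8,0,0.28,0],
    [0,0,0,0.9,0,0.31,0],
    [0,0,0,0.9,0,0.31,0],
    [0,0,0,0.9,0,0.31,0],
    [0,0,0,0.9,0,0.31,0],
    [0,0,0,0.9,0,0.31,0],
    [0,0,0,0.9,0,0.31,0],
    [0,0,0,0.9,0,0.31,0],
    [0,0,0,0.9,0,0.31,0]
  ]
}}

```text
time_s: 6.95
eef_pos: [0.5547, 0.0677, 0.2497]
eef_rot: [0.58, -0.578, -0.405, 0.407]
wrist_force: [-0.4, -0.6, -2.1]
opening: 0.192
```

Call:
{"name": "step_arm", "arguments": {
  "commands": [
    [0,0,0,0.8,0,0.28,0],
    [0,0,0,0.5,0,0.17,0],
    [0,0,0,0.36,0,0.24,0],
    [0,0,0,0,0.4,0,0],
    [0,0,0,0,0.4,0,0],
    [0,0,0,0,0,0,0],
    [0,0,0,0,0,0,0]
  ]
}}

```text
time_s: 7.65
eef_pos: [0.5537, 0.1185, 0.2273]
eef_rot: [0.58, -0.579, -0.405, 0.406]
wrist_force: [-0.2, 0.0, -2.9]
opening: 0.196
```

Run:
```python
from h import *
np.set_printoptions(precision=4,suppress=True)
o=ctrl.get_obs();print(o['time_s'],o['eef_pos'],o['eef_rot'],o['wrist_force'],o['torque'],o['opening'])
p,d,c=snap('wrist','w3.png');cv2.imwrite('pics/w3b.png',cv2.resize(p[:,130:400],None,fx=1.56,fy=1.56))
p,d,c=snap('side','side4.png');cv2.imwrite('pics/side4b.png',cv2.resize(p[130:280,180:380],None,fx=4,fy=4,interpolation=2))
p,d,c=snap('scene','scene4.png');cv2.imwrite('pics/scene4b.png',cv2.resize(p[130:280,180:330],None,fx=4,fy=4,interpolation=2))
```

```text
7.65 [0.5537 0.1185 0.2273] [ 0.5797 -0.5791 -0.4047  0.4059] [-0.25    0.049  -2.9331] [-0.0594 -0.0569 -0.0334] 0.19648508885234217
```

View pics/w3b.png

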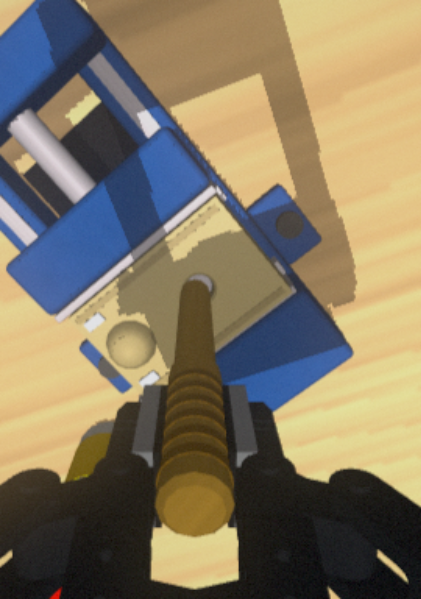

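View pics/side4b.png

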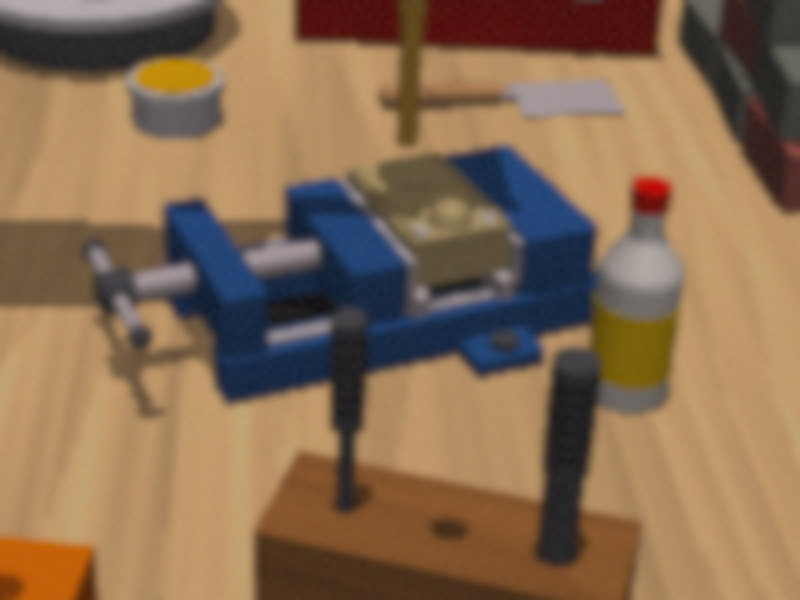

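View pics/scene4b.png

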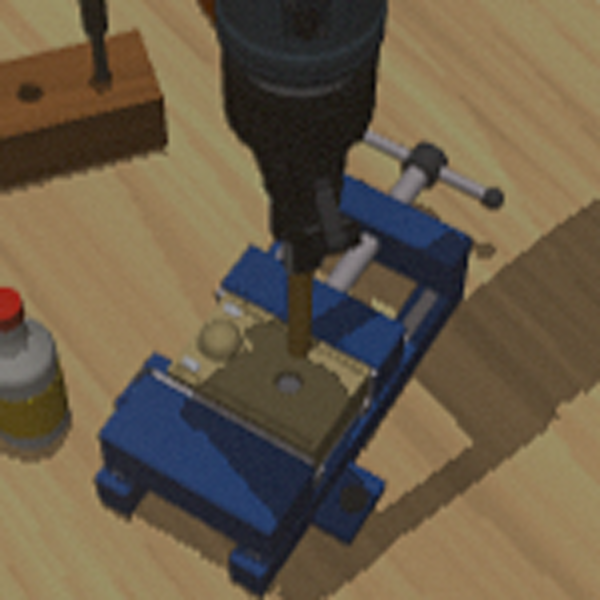

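```bash
cat > fit.py <<'E'
from h import *
from scipy.optimize import least_squares
np.set_printoptions(precision=4,suppress=True)
def run(f,box,zlo,zhi,x0):
    a=np.load('pics/'+f+'.npz');p,d,c=a['p'],a['d'],{'intrinsics':a['K'],'R':a['R'],'t':a['t']}
    u0,u1,v0,v1=box
    vv,uu=np.mgrid[v0:v1,u0:u1]
    W=np.array([world(u,v,d[v,u],c) for u,v in zip(uu.ravel(),vv.ravel()) if d[v,u]>0])
    k=(W[:,2]>zlo)&(W[:,2]<zhi)&(np.hypot(W[:,0]-x0[0],W[:,1]-x0[1])<0.02)
    P=W[k]; zm=(zlo+zhi)/2
    def res(q):
        cx=q[0]+q[2]*(P[:,2]-zm);cy=q[1]+q[3]*(P[:,2]-zm); return np.hypot(P[:,0]-cx,P[:,1]-cy)-0.0075
    r=least_squares(res,[x0[0],x0[1],0,0],loss='soft_l1',f_scale=0.001)
    print(f,len(P),'axis mid',r.x,'rms',np.sqrt(np.mean(r.fun**2)),'minz',P[:,2].min())
    return r.x,zm
def bore(f,x0,zt=0.0825):
    a=np.load('pics/'+f+'.npz');p,d,c=a['p'],a['d'],{'intrinsics':a['K'],'R':a['R'],'t':a['t']}
    vv,uu=np.mgrid[0:384,0:512]
    W=np.array([world(u,v,d[v,u],c) for u,v in zip(uu.ravel(),vv.ravel())])
    k=(np.hypot(W[:,0]-x0[0],W[:,1]-x0[1])<0.03)&(W[:,2]>0.06)&(W[:,2]<0.1)
    Z=W[k];print('top z',np.median(Z[Z[:,2]>0.082][:,2]))
    h=Z[(Z[:,2]<0.081)&(Z[:,2]>0.07)]
    print(f,'hole pts',len(h),h.mean(0),h.min(0),h.max(0))
E
python3 - <<'E'
from fit import *
a=np.load('pics/scene4.png.npz');b=np.load('pics/wrist3.npz') if 0 else None
for f,box in [('scene4.png',(230,280,180,240)),('side4.png',(260,300,100,180)),('w3.png',(200,300,150,300))]:
    for z in [(0.122,0.145),(0.13,0.16),(0.117,0.2)]:
        try: run(f,box,*z,(0.5545,0.1185))
        except Exception as e: print(f,e)
    try: bore(f,(0.557,0.118))
    except Exception as e: print(f,e)
bore('scene1.png',(0.557,0.118));bore('w0.png',(0.557,0.118))
E
```

```text
scene4.png 32 axis mid [0.5533 0.1204 0.0126 0.004 ] rms 0.0007219132299106295 minz 0.12222005907002649
scene4.png 35 axis mid [ 0.5535  0.1203  0.0166 -0.0278] rms 0.0007309571068209433 minz 0.1320548088597993
scene4.png 105 axis mid [0.5535 0.1203 0.0023 0.0017] rms 0.000711459048357645 minz 0.11776006124342837
top z 0.08505721412932751
scene4.png hole pts 30 [0.5598 0.1171 0.0771] [0.5518 0.1041 0.0707] [0.5742 0.1257 0.0809]
side4.png 42 axis mid [ 0.5527  0.1191 -0.0312 -0.0485] rms 0.0014244385128353372 minz 0.12233807561861018
side4.png 61 axis mid [0.5528 0.1189 0.0248 0.0338] rms 0.0012550563757748618 minz 0.13004266512502924
side4.png 161 axis mid [ 0.5528  0.1188  0.0026 -0.0171] rms 0.0013207631389923504 minz 0.11715987068132738
top z 0.08551128216868757
side4.png hole pts 6 [0.5597 0.1269 0.0779] [0.5544 0.1238 0.075 ] [0.5653 0.1312 0.0792]
w3.png 182 axis mid [ 0.5493  0.12    0.0036 -0.0033] rms 0.00018565174735168076 minz 0.1220530981627396
w3.png 265 axis mid [ 0.5493  0.12    0.0033 -0.0006] rms 0.0001903890872984734 minz 0.13005395955702928
w3.png 929 axis mid [ 0.5369  0.1246  0.002  -0.006 ] rms 0.0024573978190916487 minz 0.11704050457748881
top z 0.08468423640734611
w3.png hole pts 67 [0.5561 0.1231 0.0765] [0.5507 0.1145 0.0726] [0.5645 0.1271 0.0805]
top z 0.08527965525734084
scene1.png hole pts 29 [0.5585 0.1162 0.0767] [0.5521 0.0948 0.0728] [0.5662 0.1251 0.0808]
top z 0.0846335335179123
w0.png hole pts 376 [0.5575 0.1207 0.0764] [0.5492 0.1126 0.071 ] [0.5654 0.1285 0.0805]
```

Run:
```python
from fit import *
a=np.load('pics/scene1.png.npz');c={'intrinsics':a['K'],'R':a['R'],'t':a['t']}
def onz(u,v,z,c):
    q0=world(u,v,0.2,c);q1=world(u,v,1.4,c); s=(z-q0[2])/(q1[2]-q0[2]); return q0+s*(q1-q0)
print('scene1 eye', onz(215+371.5/10,200+252.5/10,0.085,c))
a=np.load('pics/scene4.png.npz');c={'intrinsics':a['K'],'R':a['R'],'t':a['t']}
print('scene4 eye', onz(180+288/4,130+381/4,0.085,c))
p=a['p'];cv2.imwrite('pics/a.png',cv2.resize(p[205:240,230:275],None,fx=16,fy=16,interpolation=2))
p=np.load('pics/w3.png.npz')['p'];cv2.imwrite('pics/b.png',cv2.resize(p[150:230,220:300],None,fx=7,fy=7,interpolation=2))
```

```text
scene1 eye [0.5604 0.1216 0.085 ]
scene4 eye [0.5607 0.1214 0.085 ]
```

View pics/a.png

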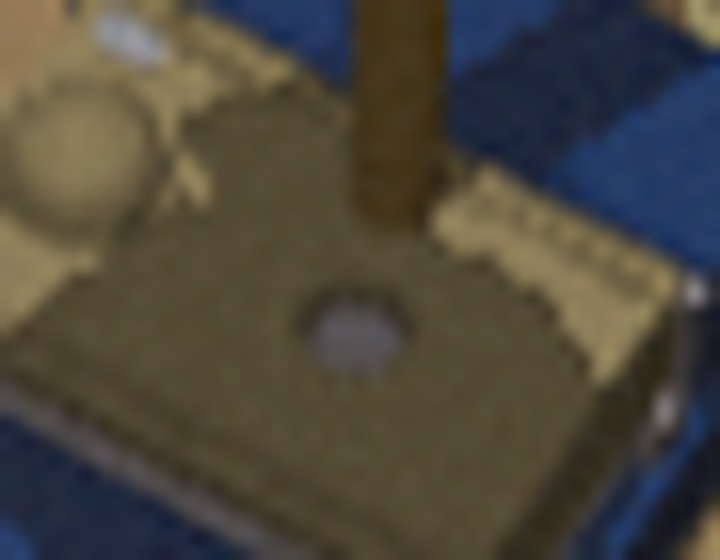

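View pics/b.png

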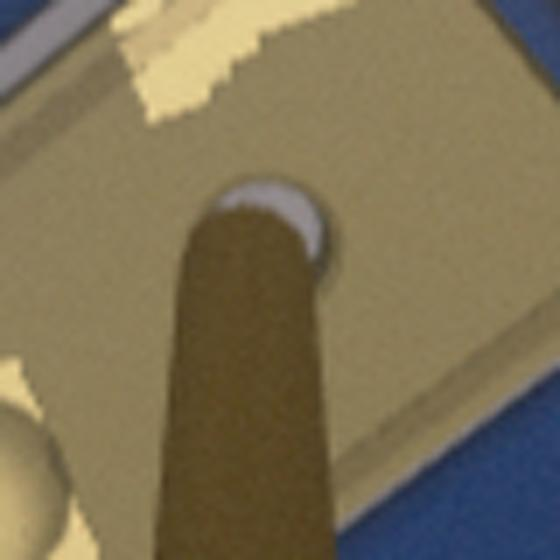

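Run:
```python
from fit import *
a=np.load('pics/w3.png.npz');p,d,c=a['p'],a['d'],{'intrinsics':a['K'],'R':a['R'],'t':a['t']}
def onz(u,v,z,c):
    q0=world(u,v,0.2,c);q1=world(u,v,0.4,c); s=(z-q0[2])/(q1[2]-q0[2]); return q0+s*(q1-q0)
print(onz(258.2,184.1,0.085,c))
# pts bounding: visible rim pixels in crop -> plane, circle fit
R=[(338,250),(335,225),(322,203),(300,186),(270,177),(240,182),(222,192),(330,275)]
P=np.array([onz(220+(u-3)/7,150+(v-3)/7,0.085,c)[:2] for u,v in R])
r=least_squares(lambda q:np.hypot(P[:,0]-q[0],P[:,1]-q[1])-q[2],[.556,.12,.0085]);print(r.x,r.fun)
# same for w0: bias check with mould mask gave .5578 .1196
# project drift axis nose
print(proj((.5493,.12,.1148),c))
# scene: where mould corners land? mould far corner both cams
a=np.load('pics/scene1.png.npz');c={'intrinsics':a['K'],'R':a['R'],'t':a['t']};d=a['d']
vv,uu=np.mgrid[190:270,205:300]
W=np.array([world(u,v,d[v,u],c) for u,v in zip(uu.ravel(),vv.ravel())]).reshape(80,95,3)
m=cv2.morphologyEx((abs(W[...,2]-.0852)<0.0027).astype(np.uint8),cv2.MORPH_CLOSE,np.ones((2,2)))
cv2.imwrite('pics/m2.png',cv2.resize(m*255,None,fx=8,fy=8,interpolation=0))
def onzs(u,v,z):
    q0=world(u,v,0.2,c);q1=world(u,v,1.4,c); s=(z-q0[2])/(q1[2]-q0[2]); return q0+s*(q1-q0)
cs,h=cv2.findContours(m,cv2.RETR_CCOMP,cv2.CHAIN_APPROX_NONE)
for q,hh in zip(cs,h[0]):
    if cv2.contourArea(q)<15: continue
    P=np.array([onzs(u+205,v+190,.085) for u,v in q[:,0]])[:,:2]*1000
    print(hh[3],cv2.contourArea(q),cv2.minAreaRect(P.astype(np.float32)),P.mean(0))
```

```text
[0.5568 0.1206 0.085 ]
[0.5571 0.1199 0.009 ] [ 0.0001  0.0001 -0.     -0.0001  0.      0.      0.     -0.0001]
[254.6658 186.9051]
-1 891.0 ((566.645751953125, 110.399169921875), (71.93771362304688, 109.9565658569336), 19.818126678466797) [568.3585 105.0514]
45 37.5 ((560.9551391601562, 124.67799377441406), (17.248870849609375, 19.69601821899414), 3.31131649017334) [561.1292 124.7526]
```

View pics/m2.png

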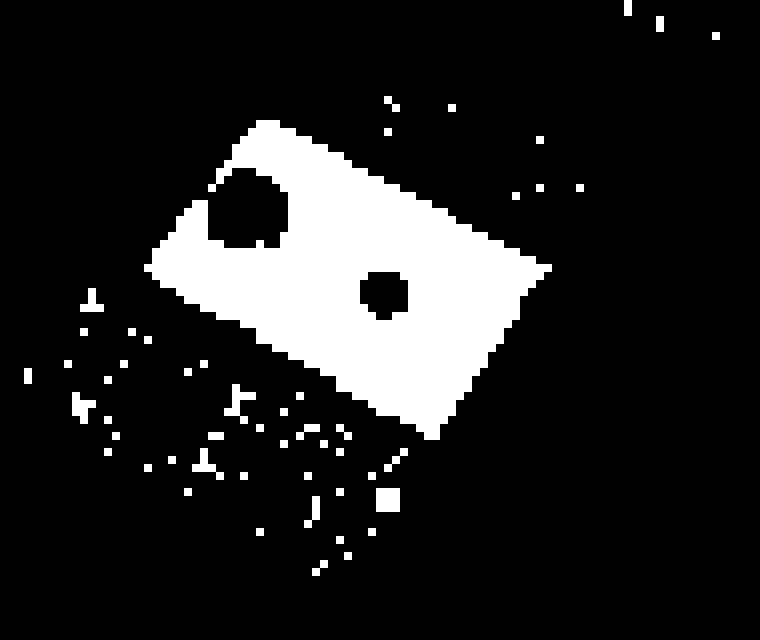

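Call:
{"name": "step_arm", "arguments": {
  "commands": [
    [0,0,0,0.1,0,-0.23,0],
    [0,0,0,0,0.3,0,0],
    [0,0,0,0,0.35,0,0],
    [0,0,0,0,0,0,0],
    [0,0,0,0,0,0,0]
  ]
}}

```text
time_s: 8.3
eef_pos: [0.561, 0.12, 0.2079]
eef_rot: [0.58, -0.579, -0.405, 0.406]
wrist_force: [-0.1, 0.1, -2.6]
opening: 0.195
```

Run:
```python
from fit import *
o=ctrl.get_obs();print(o['time_s'],o['eef_pos'],o['eef_rot'],o['wrist_force'])
p,d,c=snap('wrist','w5.png');cv2.imwrite('pics/w5b.png',cv2.resize(p[140:240,210:310],None,fx=6,fy=6,interpolation=2))
p,d,c=snap('scene','scene5.png');cv2.imwrite('pics/scene5b.png',cv2.resize(p[205:240,230:275],None,fx=16,fy=16,interpolation=2))
z=o['eef_pos'][2]-.1125
run('scene5.png',(230,280,180,240),z+.007,z+.08,o['eef_pos']);run('w5.png',(200,300,150,300),z+.007,z+.03,o['eef_pos']+[-.004,.001,0])
```

```text
8.3 [0.561  0.12   0.2079] [ 0.5795 -0.5788 -0.4052  0.4062] [-0.0936  0.132  -2.5918]
scene5.png 92 axis mid [ 0.5606  0.1216 -0.0156  0.001 ] rms 0.0008139662482797555 minz 0.10353561578424868
w5.png 183 axis mid [ 0.5565  0.1215  0.0065 -0.0001] rms 0.0001970298821645212 minz 0.10240276211432599
```

View pics/w5b.png

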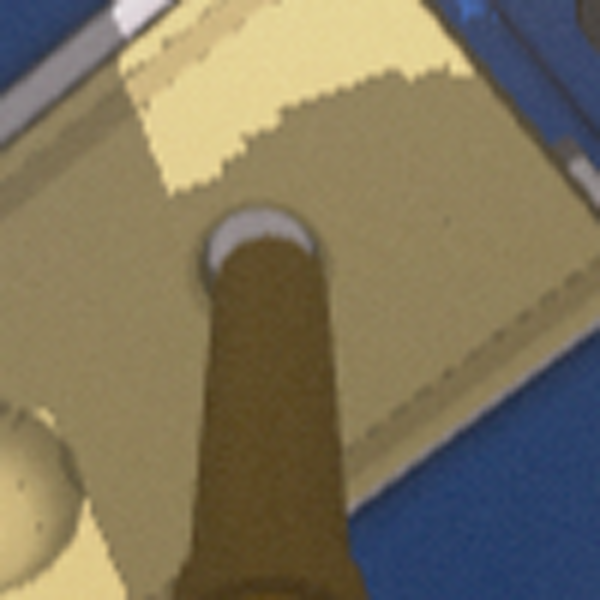

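View pics/scene5b.png

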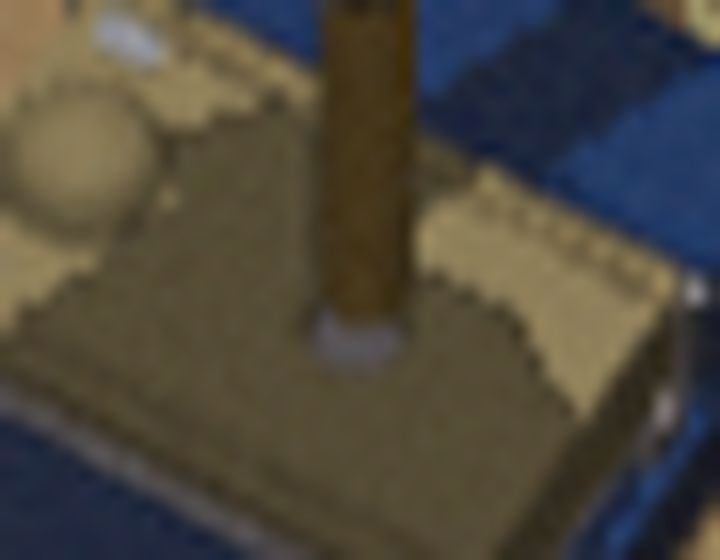

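```bash
cat >> fit.py <<'E'
def onz(u,v,z,c):
    q0=world(u,v,0.2,c);q1=world(u,v,1.4,c); s=(z-q0[2])/(q1[2]-q0[2]); return q0+s*(q1-q0)
def rim(f,R,k,u0,v0,rad=None):
    a=np.load('pics/'+f+'.npz');c={'intrinsics':a['K'],'R':a['R'],'t':a['t']}
    P=np.array([onz(u0+(u+.5)/k-.5,v0+(v+.5)/k-.5,0.085,c)[:2] for u,v in R])
    if rad: r=least_squares(lambda q:np.hypot(P[:,0]-q[0],P[:,1]-q[1])-rad,[.556,.12])
    else: r=least_squares(lambda q:np.hypot(P[:,0]-q[0],P[:,1]-q[1])-q[2],[.556,.12,.0085])
    print(f,'rim',r.x,np.abs(r.fun).max())
E
python3 - <<'E'
from fit import *
rim('w5.png',[(203,265),(206,240),(220,220),(240,207),(263,202),(290,209),(310,225),(321,245)],6,210,140)
rim('w5.png',[(203,265),(206,240),(220,220),(240,207),(263,202),(290,209),(310,225),(321,245)],6,210,140,.0088)
p=np.load('pics/w5.png.npz')['p'];cv2.imwrite('pics/b.png',cv2.resize(p[165:200,235:275],None,fx=16,fy=16,interpolation=2))
E
```

```text
w5.png rim [0.5561 0.1205 0.0082] 7.439636802262367e-05
w5.png rim [0.5568 0.1204] 0.00048030577636666225
```

View pics/b.png

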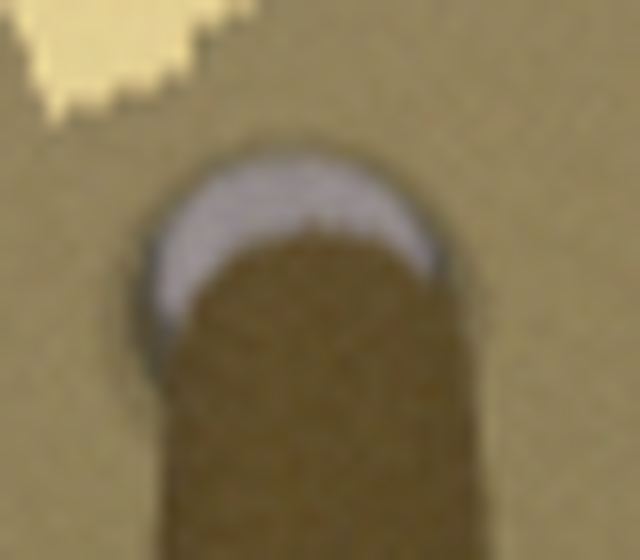

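Call:
{"name": "step_arm", "arguments": {
  "commands": [
    [0,0,0,-0.035,0.1,-0.03,0],
    [0,0,0,0,0.1,0,0],
    [0,0,0,0,0.05,0,0],
    [0,0,0,0,0,0,0],
    [0,0,0,0,0,0,0]
  ]
}}

```text
time_s: 8.9
eef_pos: [0.5621, 0.1186, 0.2013]
eef_rot: [0.579, -0.579, -0.406, 0.406]
wrist_force: [0.1, 0.3, -2.0]
opening: 0.2
```

Run:
```python
from fit import *
o=ctrl.get_obs();print(o['time_s'],o['eef_pos'],o['eef_rot'],o['wrist_force'])
p,d,c=snap('wrist','w6.png');cv2.imwrite('pics/w6b.png',cv2.resize(p[165:200,235:275],None,fx=14,fy=14,interpolation=2))
z=o['eef_pos'][2]-.1125
run('w6.png',(200,300,150,300),z+.007,z+.03,o['eef_pos']+[-.004,.001,0])
```

```text
8.9 [0.5621 0.1186 0.2013] [ 0.5792 -0.5791 -0.4057  0.4057] [ 0.1465  0.2863 -2.0034]
w6.png 184 axis mid [ 0.5578  0.1202  0.0049 -0.0003] rms 0.00020800524369041394 minz 0.09595679550645456
```

View pics/w6b.png

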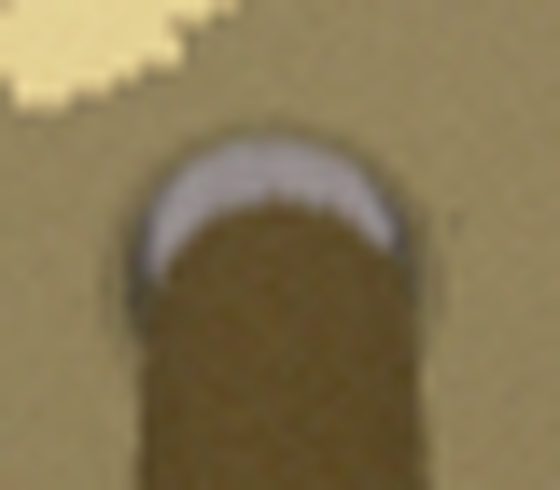

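Call:
{"name": "step_arm", "arguments": {
  "commands": [
    [0,0,0,0,0.05,0,0],
    [0,0,0,0,0.04,0,0],
    [0,0,0,0,0.03,0,0],
    [0,0,0,0,0.03,0,0],
    [0,0,0,0,0,0,0]
  ]
}}

```text
time_s: 9.45
eef_pos: [0.562, 0.1186, 0.1966]
eef_rot: [0.579, -0.579, -0.406, 0.406]
wrist_force: [0.3, -0.6, -2.9]
opening: 0.195
```

Call:
{"name": "step_arm", "arguments": {
  "commands": [
    [0,0,0,0,0.03,0,0],
    [0,0,0,0,0.03,0,0],
    [0,0,0,0,0,0,0]
  ]
}}

```text
time_s: 9.75
eef_pos: [0.562, 0.1186, 0.1948]
eef_rot: [0.579, -0.579, -0.406, 0.406]
wrist_force: [-0.4, 0.1, -2.6]
opening: 0.194
```

Call:
{"name": "step_arm", "arguments": {
  "commands": [
    [0,0,0,0,0.03,0,0],
    [0,0,0,0,0.03,0,0],
    [0,0,0,0,0,0,0]
  ]
}}

```text
time_s: 10.05
eef_pos: [0.562, 0.1186, 0.193]
eef_rot: [0.579, -0.579, -0.406, 0.406]
wrist_force: [0.4, 0.5, -2.5]
opening: 0.197
```

Call:
{"name": "step_arm", "arguments": {
  "commands": [
    [0,0,0,0,0.03,0,0],
    [0,0,0,0,0.03,0,0],
    [0,0,0,0,0,0,0],
    [0,0,0,0,0,0,0]
  ]
}}

```text
time_s: 10.45
eef_pos: [0.5621, 0.1186, 0.1914]
eef_rot: [0.579, -0.579, -0.406, 0.406]
wrist_force: [-0.3, -0.1, -2.9]
opening: 0.193
```

Call:
{"name": "step_arm", "arguments": {
  "commands": [
    [0,0,0,0,0.02,0,0],
    [0,0,0,0,0.02,0,0],
    [0,0,0,0,0.015,0,0],
    [0,0,0,0,0.015,0,0],
    [0,0,0,0,0.015,0,0],
    [0,0,0,0,0.015,0,0]
  ]
}}

```text
time_s: 11.05
eef_pos: [0.5625, 0.1185, 0.1893]
eef_rot: [-0.579, 0.579, 0.406, -0.405]
wrist_force: [-1.6, -0.8, 4.8]
opening: 0.194
```

Call:
{"name": "step_arm", "arguments": {
  "commands": [
    [0,0,0,0,0.015,0,0],
    [0,0,0,0,0.015,0,0],
    [0,0,0,0,0.015,0,0],
    [0,0,0,0,0.015,0,0],
    [0,0,0,0,0.015,0,0],
    [0,0,0,0,0.015,0,0]
  ]
}}

```text
time_s: 11.65
eef_pos: [0.5628, 0.1185, 0.1872]
eef_rot: [-0.579, 0.58, 0.406, -0.405]
wrist_force: [-2.0, -0.0, 6.4]
opening: 0.192
```

Call:
{"name": "step_arm", "arguments": {
  "commands": [
    [0,0,0,0,0.018,0,0],
    [0,0,0,0,0.018,0,0],
    [0,0,0,0,0.018,0,0],
    [0,0,0,0,0.018,0,0],
    [0,0,0,0,0.018,0,0],
    [0,0,0,0,0.018,0,0],
    [0,0,0,0,0.018,0,0],
    [0,0,0,0,0.018,0,0]
  ]
}}

```text
time_s: 12.45
eef_pos: [0.5628, 0.1185, 0.1829]
eef_rot: [-0.579, 0.58, 0.406, -0.405]
wrist_force: [-1.9, -0.3, 7.7]
opening: 0.191
```

Call:
{"name": "step_arm", "arguments": {
  "commands": [
    [0,0,0,0,0.018,0,0],
    [0,0,0,0,0.018,0,0],
    [0,0,0,0,0.018,0,0],
    [0,0,0,0,0.018,0,0],
    [0,0,0,0,0.018,0,0],
    [0,0,0,0,0.018,0,0],
    [0,0,0,0,0.018,0,0],
    [0,0,0,0,0.018,0,0]
  ]
}}

```text
time_s: 13.25
eef_pos: [0.5628, 0.1186, 0.1785]
eef_rot: [-0.579, 0.58, 0.406, -0.405]
wrist_force: [-2.8, -1.1, 6.4]
opening: 0.19
```

Call:
{"name": "step_arm", "arguments": {
  "commands": [
    [0,0,0,0,0.018,0,0],
    [0,0,0,0,0.018,0,0],
    [0,0,0,0,0.018,0,0],
    [0,0,0,0,0.018,0,0],
    [0,0,0,0,0.018,0,0],
    [0,0,0,0,0.018,0,0],
    [0,0,0,0,0.018,0,0],
    [0,0,0,0,0.018,0,0]
  ]
}}

```text
time_s: 14.05
eef_pos: [0.5628, 0.1185, 0.1742]
eef_rot: [-0.579, 0.58, 0.406, -0.405]
wrist_force: [-2.1, -1.7, 7.3]
opening: 0.195
```

Call:
{"name": "step_arm", "arguments": {
  "commands": [
    [0,0,0,0,0.018,0,0],
    [0,0,0,0,0.018,0,0],
    [0,0,0,0,0.018,0,0],
    [0,0,0,0,0.018,0,0],
    [0,0,0,0,0.018,0,0],
    [0,0,0,0,0.018,0,0],
    [0,0,0,0,0.018,0,0],
    [0,0,0,0,0.018,0,0]
  ]
}}

```text
time_s: 14.85
eef_pos: [0.5628, 0.1185, 0.1699]
eef_rot: [-0.579, 0.58, 0.406, -0.405]
wrist_force: [-2.0, 0.3, 7.2]
opening: 0.194
```

Call:
{"name": "step_arm", "arguments": {
  "commands": [
    [0,0,0,0,0.018,0,0],
    [0,0,0,0,0.018,0,0],
    [0,0,0,0,0.018,0,0],
    [0,0,0,0,0.018,0,0],
    [0,0,0,0,0.018,0,0],
    [0,0,0,0,0,0,0]
  ]
}}

```text
time_s: 15.45
eef_pos: [0.5618, 0.1186, 0.1651]
eef_rot: [0.579, -0.579, -0.405, 0.406]
wrist_force: [0.2, -1.1, -2.2]
opening: 0.194
```

Call:
{"name": "step_arm", "arguments": {
  "commands": [
    [0,0,0,0,0.015,0,0],
    [0,0,0,0,0,0,0],
    [0,0,0,0,0,0,0]
  ]
}}

```text
time_s: 15.75
eef_pos: [0.5621, 0.1186, 0.1652]
eef_rot: [0.579, -0.579, -0.406, 0.406]
wrist_force: [0.8, -0.2, -3.6]
opening: 0.193
```

Run:
```python
from fit import *
o=ctrl.get_obs();print(o['time_s'],o['eef_pos'],o['wrist_force'])
p,d,c=snap('side','side7.png')
for f in [p]: cv2.imwrite('pics/side7b.png',cv2.resize(p[150:230,220:320],None,fx=7,fy=7,interpolation=2))
```

```text
15.75 [0.5621 0.1186 0.1652] [ 0.7915 -0.2055 -3.6131]
```

View pics/side7b.png

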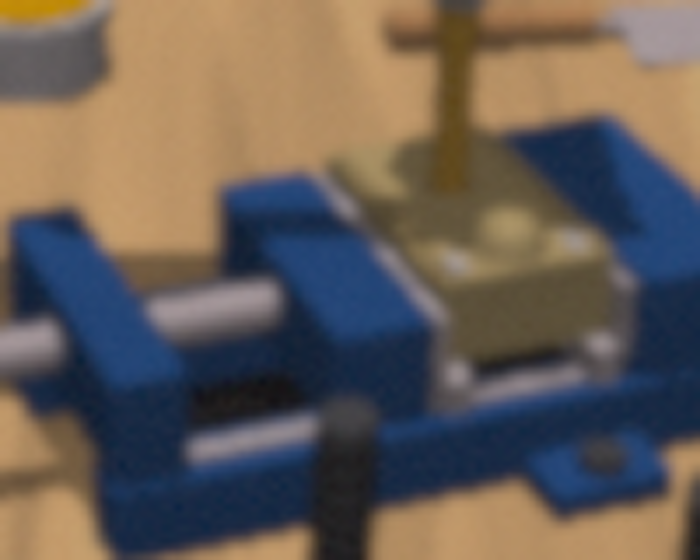

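Call:
{"name": "step_arm", "arguments": {
  "commands": [
    [0,0,0,0,-0.1,0,0],
    [0,0,0,0,-0.2,0,0],
    [0,0,0,0,-0.3,0,0],
    [0,0,0,0,-0.4,0,0],
    [0,0,0,0,-0.5,0,0],
    [0,0,0,0,-0.7,0,0],
    [0,0,0,0,-0.7,0,0],
    [0,0,0,0,0,0,0]
  ]
}}

```text
time_s: 16.6
eef_pos: [0.5644, 0.1187, 0.2572]
eef_rot: [-0.578, 0.581, 0.408, -0.403]
wrist_force: [0.5, 0.3, -2.1]
opening: 0.19
```

Run:
```python
from fit import *
o=ctrl.get_obs();print(o['time_s'],o['eef_pos'],o['eef_rot'],o['wrist_force'])
p,d,c=snap('wrist','w8.png');cv2.imwrite('pics/w8b.png',p[100:300,180:360].repeat(3,0).repeat(3,1))
p,d,c=snap('scene','scene8.png');cv2.imwrite('pics/scene8b.png',cv2.resize(p[195:245,225:285],None,fx=12,fy=12,interpolation=2))
z=o['eef_pos'][2]-.1125
run('scene8.png',(230,290,160,240),z+.007,z+.07,o['eef_pos']);run('w8.png',(200,300,100,300),z+.007,z+.03,o['eef_pos']+[-.004,.001,0])
a=np.load('pics/scene8.png.npz');d=a['d'];cc={'intrinsics':a['K'],'R':a['R'],'t':a['t']}
print([ (u,v,world(u,v,d[v,u],cc)[2].round(3)) for u in (251,252,253) for v in (224,225,226,227,228)])
```

```text
16.6 [0.5644 0.1187 0.2572] [-0.5775  0.5808  0.408  -0.4034] [ 0.54    0.3031 -2.0986]
scene8.png 85 axis mid [ 0.5626  0.1203 -0.0016 -0.0001] rms 0.0006929389389800421 minz 0.15292996174264828
w8.png 180 axis mid [ 0.5609  0.1202 -0.0021  0.0029] rms 0.0001851895170243822 minz 0.1518130473196613
[(251, 224, np.float64(0.075)), (251, 225, np.float64(0.071)), (251, 226, np.float64(0.064)), (251, 227, np.float64(0.061)), (251, 228, np.float64(0.053)), (252, 224, np.float64(0.073)), (252, 225, np.float64(0.069)), (252, 226, np.float64(0.061)), (252, 227, np.float64(0.062)), (252, 228, np.float64(0.052)), (253, 224, np.float64(0.078)), (253, 225, np.float64(0.071)), (253, 226, np.float64(0.982)), (253, 227, np.float64(0.059)), (253, 228, np.float64(0.085))]
```

View pics/w8b.png

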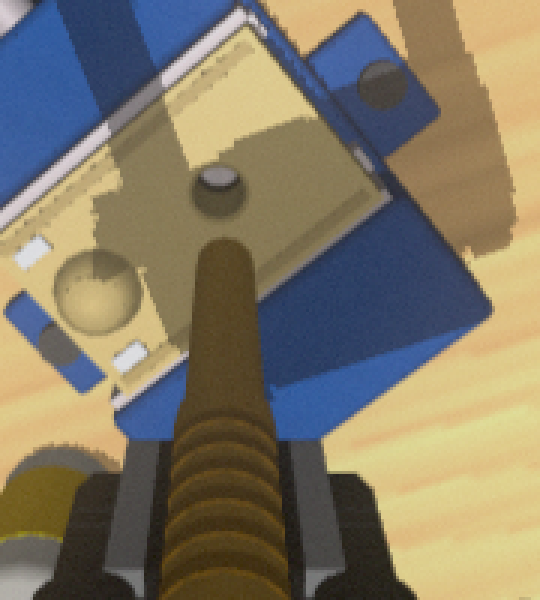

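View pics/scene8b.png

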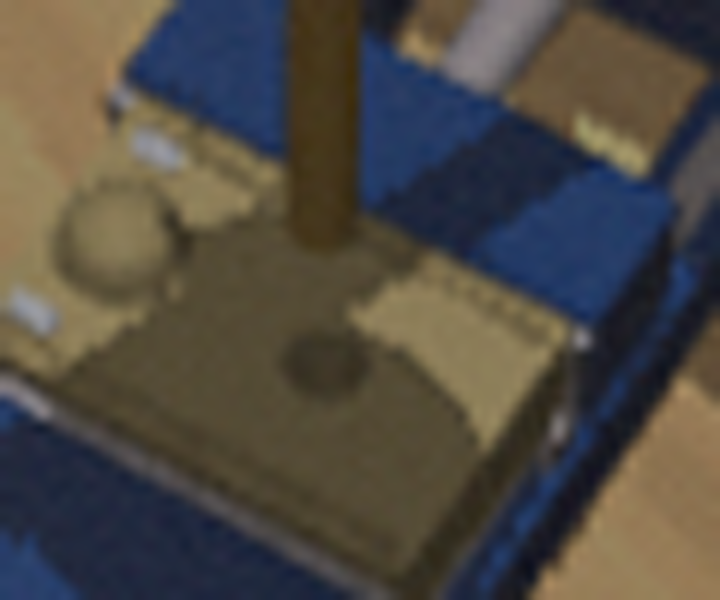

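Call:
{"name": "step_arm", "arguments": {
  "commands": [
    [0,0,0,-0.4,0,-0.13,0],
    [0,0,0,-0.8,0,-0.26,0],
    [0,0,0,-0.9,0,-0.3,0],
    [0,0,0,-0.9,0,-0.3,0],
    [0,0,0,-0.9,0,-0.3,0],
    [0,0,0,-0.9,0,-0.3,0],
    [0,0,0,-0.9,0,-0.3,0],
    [0,0,0,-0.9,0,-0.3,0],
    [0,0,0,-0.9,0,-0.3,0],
    [0,0,0,-0.9,0,-0.3,0]
  ]
}}

```text
time_s: 17.7
eef_pos: [0.5534, -0.1485, 0.2507]
eef_rot: [0.58, -0.578, -0.405, 0.406]
wrist_force: [0.9, 0.2, -2.7]
opening: 0.191
```

Call:
{"name": "step_arm", "arguments": {
  "commands": [
    [0,0,0,-0.8,0,-0.26,0],
    [0,0,0,-0.5,0,-0.16,0],
    [0,0,0,-0.33,0,-0.24,0],
    [0,0,0,0,0.6,0,0],
    [0,0,0,0,0.6,0,0],
    [0,0,0,0,0,0,0],
    [0,0,0,0,0,0,0],
    [0,0,0,0,0,0,0]
  ]
}}

```text
time_s: 18.5
eef_pos: [0.5572, -0.1996, 0.2173]
eef_rot: [-0.579, 0.58, 0.406, -0.406]
wrist_force: [0.6, -0.1, -3.0]
opening: 0.197
```

Run:
```python
from fit import *
a=np.load('pics/w8.png.npz');cc={'intrinsics':a['K'],'R':a['R'],'t':a['t']};print('dowel top',world(253,158,a['d'][158,253],cc))
o=ctrl.get_obs();print(o['time_s'],o['eef_pos'],o['eef_rot'],o['wrist_force'])
p,d,c=snap('wrist','w9.png');cv2.imwrite('pics/w9b.png',p[100:300,180:360].repeat(3,0).repeat(3,1))
p,d,c=snap('scene','scene9.png');cv2.imwrite('pics/scene9b.png',cv2.resize(p[110:180,140:220],None,fx=9,fy=9,interpolation=2))
p,d,c=snap('side','side9.png');cv2.imwrite('pics/side9b.png',cv2.resize(p[190:300,240:340],None,fx=5,fy=5,interpolation=2))
z=o['eef_pos'][2]-.1125;print('nose z',z)
run('scene9.png',(130,290,60,240),z+.007,z+.07,o['eef_pos']);run('side9.png',(230,350,100,300),z+.007,z+.07,o['eef_pos']);run('w9.png',(200,300,100,300),z+.007,z+.03,o['eef_pos']+[-.004,.001,0])
# old: drift in rack
run('scene1.png',(130,290,60,240),.067,.105,(.5525,-.2));run('side1.png',(230,350,100,300),.067,.105,(.5525,-.2))
```

```text
dowel top [0.5609 0.1187 0.0431]
18.5 [ 0.5572 -0.1996  0.2173] [-0.5786  0.5795  0.4061 -0.4056] [ 0.5817 -0.1468 -2.9708]
nose z 0.10483844846170166
scene9.png 85 axis mid [ 0.5567 -0.1978  0.0075  0.01  ] rms 0.0012546771529897422 minz 0.11227357160035573
side9.png 209 axis mid [ 0.556  -0.1996  0.0015 -0.0034] rms 0.0009316115172059025 minz 0.11244768989756909
w9.png 182 axis mid [ 0.5531 -0.198  -0.0019  0.0011] rms 0.00017432394753734922 minz 0.11207687992307376
scene1.png 43 axis mid [ 0.5525 -0.199  -0.0303  0.0004] rms 0.0009587578268731847 minz 0.06766623590653639
side1.png 111 axis mid [ 0.5518 -0.2009  0.0006  0.007 ] rms 0.0007909212188483176 minz 0.06724955228345622
```

View pics/w9b.png

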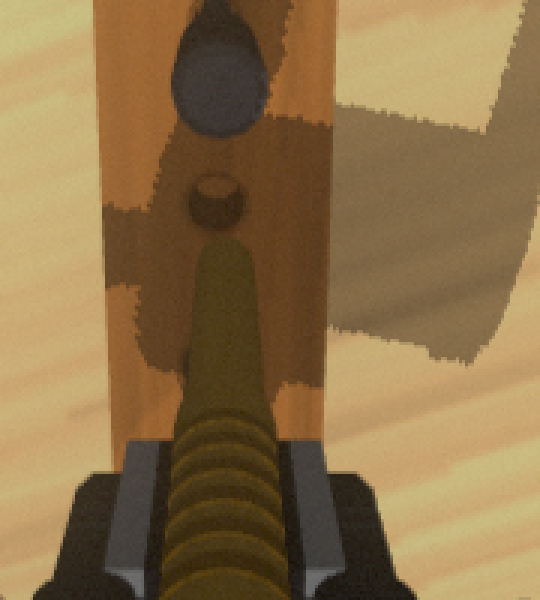

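View pics/side9b.png

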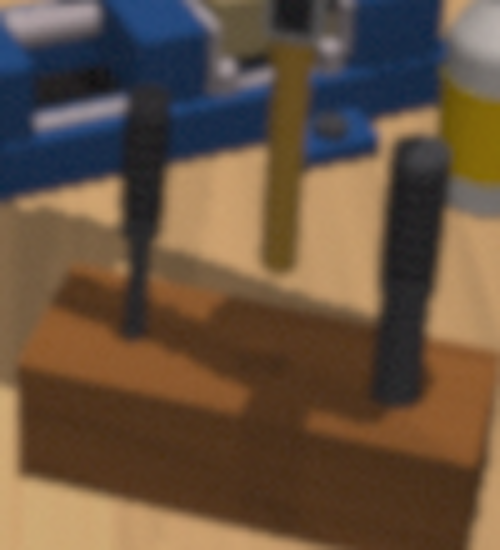

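View pics/scene9b.png

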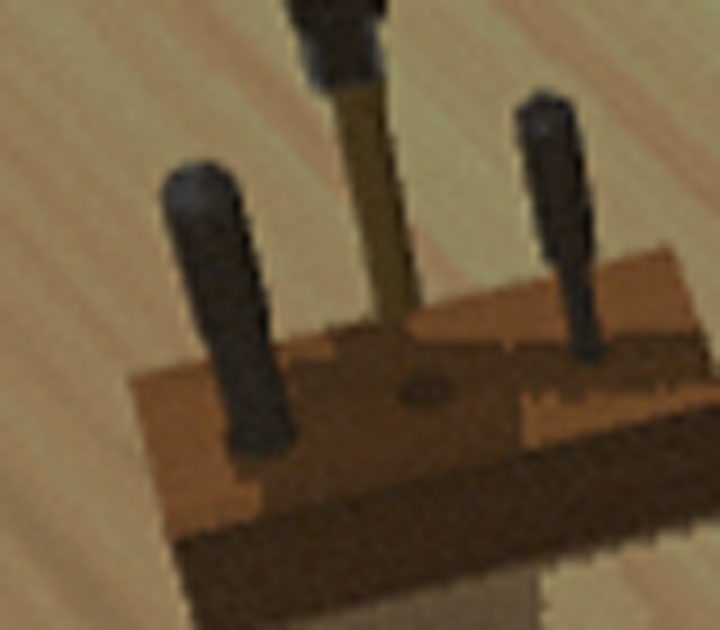

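Call:
{"name": "step_arm", "arguments": {
  "commands": [
    [0,0,0,-0.09,0.2,0.117,0],
    [0,0,0,0,0.4,0,0],
    [0,0,0,0,0.3,0,0],
    [0,0,0,0,0.1,0,0],
    [0,0,0,0,0,0,0],
    [0,0,0,0,0,0,0]
  ]
}}

```text
time_s: 19.25
eef_pos: [0.5525, -0.2009, 0.1863]
eef_rot: [-0.579, 0.579, 0.406, -0.406]
wrist_force: [1.1, 0.2, -2.4]
opening: 0.198
```

Run:
```python
from fit import *
o=ctrl.get_obs();print(o['time_s'],o['eef_pos'],o['eef_rot'],o['wrist_force'])
p,d,c=snap('wrist','w10.png');cv2.imwrite('pics/w10b.png',p[100:250,200:320].repeat(4,0).repeat(4,1))
p,d,c=snap('scene','scene10.png')
p,d,c=snap('side','side10.png')
z=o['eef_pos'][2]-.1125;print('nose z',z)
for lo,hi in [(z+.007,z+.06),(z+.007,z+.035)]:
    run('scene10.png',(130,290,60,240),lo,hi,o['eef_pos']);run('side10.png',(230,350,100,300),lo,hi,o['eef_pos'])
for hi in (.105,):
    run('scene1.png',(130,290,60,240),.065,hi,(.5525,-.2));run('side1.png',(230,350,100,300),.065,hi,(.5525,-.2))
    run('side0.png',(230,350,100,300),.065,hi,(.5525,-.2));run('side2.png',(230,350,100,300),.065,hi,(.5525,-.2))
```

```text
19.25 [ 0.5525 -0.2009  0.1863] [-0.5791  0.5791  0.4057 -0.4057] [ 1.0985  0.1813 -2.3687]
nose z 0.07376276469804773
scene10.png 67 axis mid [ 0.5521 -0.1991 -0.0013 -0.0102] rms 0.0012043889309186243 minz 0.08091266714824663
side10.png 159 axis mid [ 0.5515 -0.201  -0.0119 -0.0018] rms 0.0008044753135429669 minz 0.08139926322054866
scene10.png 33 axis mid [ 0.5521 -0.199  -0.0232 -0.0033] rms 0.001183157759158237 minz 0.08091266714824663
side10.png 82 axis mid [ 0.5517 -0.2009  0.0046  0.0049] rms 0.0008129304852251748 minz 0.08139926322054866
scene1.png 46 axis mid [ 0.5525 -0.1991 -0.0304  0.0169] rms 0.0009626087789055596 minz 0.06506279662794151
side1.png 116 axis mid [ 0.5519 -0.2008 -0.0059  0.0014] rms 0.0008052951234466282 minz 0.0653205684498974
side0.png 116 axis mid [ 0.5518 -0.2007  0.0132 -0.0085] rms 0.0008477776247484576 minz 0.0650026625349448
side2.png 118 axis mid [ 0.5515 -0.2008  0.0074 -0.0001] rms 0.0009249580883373056 minz 0.06514114464016747
```

View pics/w10b.png

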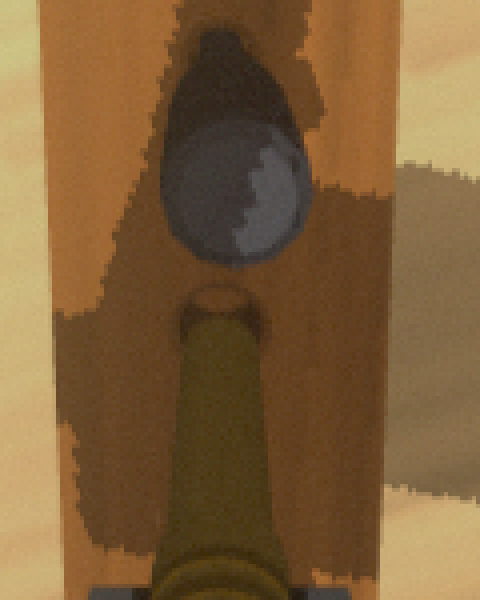

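Call:
{"name": "step_arm", "arguments": {
  "commands": [
    [0,0,0,0,0.15,0,0],
    [0,0,0,0,0.15,0,0],
    [0,0,0,0,0.1,0,0],
    [0,0,0,0,0.08,0,0],
    [0,0,0,0,0.08,0,0],
    [0,0,0,0,0,0,0]
  ]
}}

```text
time_s: 20.0
eef_pos: [0.5521, -0.2007, 0.169]
eef_rot: [0.579, -0.579, -0.406, 0.406]
wrist_force: [0.0, 0.1, -2.0]
opening: 0.192
```

Call:
{"name": "step_arm", "arguments": {
  "commands": [
    [0,0,0,0,0.1,0,0],
    [0,0,0,0,0.1,0,0],
    [0,0,0,0,0,0,0]
  ]
}}

```text
time_s: 20.3
eef_pos: [0.552, -0.2007, 0.1629]
eef_rot: [0.579, -0.579, -0.406, 0.406]
wrist_force: [-1.0, -0.4, -2.4]
opening: 0.193
```

Inside the hole, no side load. Down to about 2 mm above home, then gently onto the floor.

Call:
{"name": "step_arm", "arguments": {
  "commands": [
    [0,0,0,0,0.15,0,0],
    [0,0,0,0,0.2,0,0],
    [0,0,0,0,0.2,0,0],
    [0,0,0,0,0.2,0,0],
    [0,0,0,0,0.15,0,0],
    [0,0,0,0,0.1,0,0],
    [0,0,0,0,0,0,0]
  ]
}}

```text
time_s: 21.0
eef_pos: [0.552, -0.2007, 0.1328]
eef_rot: [0.58, -0.579, -0.406, 0.406]
wrist_force: [0.2, 0.1, -2.6]
opening: 0.192
```

Call:
{"name": "step_arm", "arguments": {
  "commands": [
    [0,0,0,0,0.04,0,0],
    [0,0,0,0,0.04,0,0],
    [0,0,0,0,0.02,0,0],
    [0,0,0,0,0,0,0]
  ]
}}

```text
time_s: 21.4
eef_pos: [0.5524, -0.2009, 0.1305]
eef_rot: [-0.579, 0.579, 0.406, -0.406]
wrist_force: [-0.8, 0.2, -3.5]
opening: 0.195
```

Call:
{"name": "step_arm", "arguments": {
  "commands": [
    [0,0,0,0,0.03,0,0],
    [0,0,0,0,0.03,0,0],
    [0,0,0,0,0.02,0,0],
    [0,0,0,0,0,0,0]
  ]
}}

```text
time_s: 21.8
eef_pos: [0.5523, -0.2008, 0.1279]
eef_rot: [0.579, -0.579, -0.406, 0.406]
wrist_force: [-0.7, -0.1, -2.5]
opening: 0.196
```

Call:
{"name": "step_arm", "arguments": {
  "commands": [
    [0,0,0,0,0.02,0,0],
    [0,0,0,0,0.02,0,0],
    [0,0,0,0,0,0,0]
  ]
}}

```text
time_s: 22.1
eef_pos: [0.5527, -0.201, 0.1275]
eef_rot: [-0.579, 0.579, 0.406, -0.406]
wrist_force: [-0.4, 1.2, 2.6]
opening: 0.194
```

Call:
{"name": "step_arm", "arguments": {
  "commands": [
    [0,0,0,0,0,0,0.3],
    [0,0,0,0,0,0,0.4],
    [0,0,0,0,0,0,0.7],
    [0,0,0,0,0,0,1],
    [0,0,0,0,0,0,1],
    [0,0,0,0,0,0,1],
    [0,0,0,0,0,0,1],
    [0,0,0,0,0,0,1]
  ]
}}

```text
time_s: 22.9
eef_pos: [0.5524, -0.2009, 0.1269]
eef_rot: [-0.579, 0.579, 0.406, -0.406]
wrist_force: [-0.2, 0.2, -0.1]
opening: 1.0
```

Call:
{"name": "step_arm", "arguments": {
  "commands": [
    [0,0,0,0,-0.3,0,1],
    [0,0,0,0,-0.6,0,1],
    [0,0,0,0,-0.8,0,1],
    [0,0,0,0,-0.8,0,1],
    [0,0,0,0,-0.8,0,1],
    [0,0,0,0,-0.8,0,1],
    [0,0,0,0,0,0,1],
    [0,0,0,0,0,0,1]
  ]
}}

```text
time_s: 23.7
eef_pos: [0.5526, -0.201, 0.2506]
eef_rot: [-0.579, 0.58, 0.406, -0.405]
wrist_force: [0.3, 0.9, -0.3]
opening: 1.001
```

Run:
```python
from fit import *
o=ctrl.get_obs();print(o['time_s'],o['eef_pos'],o['wrist_force'],o['opening'])
p,d,c=snap('side','side11.png');cv2.imwrite('pics/side11b.png',cv2.resize(p[110:310,130:390],None,fx=3,fy=3,interpolation=2))
run('side11.png',(230,350,100,300),.065,.105,(.5525,-.2))
vv,uu=np.mgrid[150:300,230:350]
for f in ('side0.png','side11.png'):
    a=np.load('pics/'+f+'.npz');c={'intrinsics':a['K'],'R':a['R'],'t':a['t']}
    W=np.array([world(u,v,a['d'][v,u],c) for u,v in zip(uu.ravel(),vv.ravel())]);k=np.hypot(W[:,0]-.552,W[:,1]+.201)<.014
    print(f,'top z',np.percentile(W[k&(W[:,2]<.2)][:,2],99))
p,d,c=snap('scene','scene11.png');run('scene11.png',(130,290,60,240),.065,.105,(.5525,-.2))
```

```text
23.7 [ 0.5526 -0.201   0.2506] [ 0.2731  0.9161 -0.3489] 1.0013143309030306
side11.png 116 axis mid [ 0.5515 -0.2006 -0.0036 -0.0099] rms 0.0007832165152718827 minz 0.06616296950418105
side0.png top z 0.17614059314227157
side11.png top z 0.1761980675411672
scene11.png 48 axis mid [ 0.5519 -0.1994 -0.0028  0.0054] rms 0.0011380564065914338 minz 0.06567417143315338
```

View pics/side11b.png

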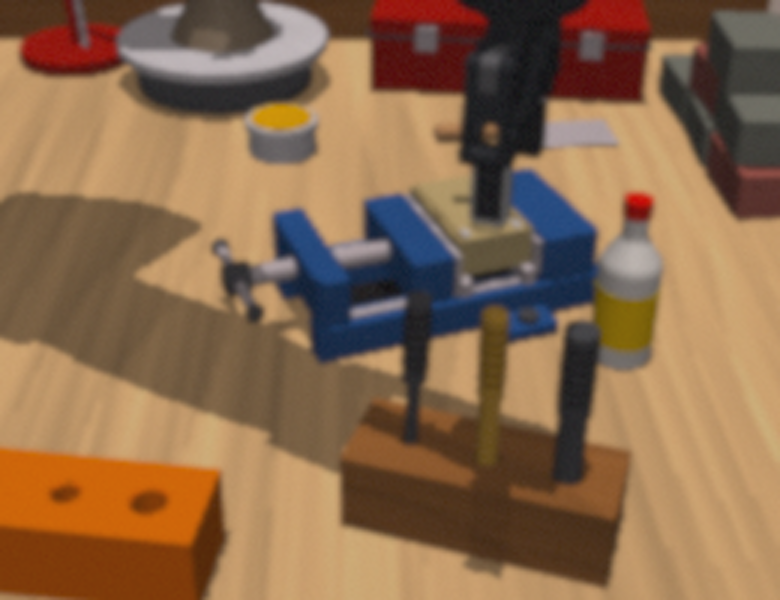

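The picture shows the brass drift upright in the middle hole of the brown rack, around (492,385). The other two drifts, the bottle and the tin stand where they were. The gripper is open and well clear above.

```bash
python3 -c "
from bench import ctrl
print(ctrl.hand_in())"
```

```text
the job is handed in; nothing more can be done
None
```

The old dowel is out and the brass drift is back upright in the middle hole of its own brown rack; I handed the job in at about 24 s of the 69 s allowed.

- **Pressing:** The nose went into the bore without touching the rim. I then pressed at about 4–5 mm/s, and the highest reading was about 8 N at the wrist, or roughly 10–11 N on the dowel. Those readings came at the end of each move call, not continuously. The force vanished when the dowel dropped. Afterwards the wrist camera read its top at z ≈ 0.043 m, which means it fell about 34 mm.
- **Drift back in the rack:** The top of the drift reads 0.176 m, the same as at the start. Its axis is within about 0.7 mm of where it was, and it leans about 0.01 rad. The gripper is open and about 50 mm above it.
- **Other objects:** The other two drifts, the bottle and the wax tin look unmoved in the last side picture. I checked that by eye and did not measure it.
- **What disagreed:** The wrist camera read positions about 4 mm off compared with the scene and side cameras. I therefore worked out the fit at the bore from drift and bore seen in the same picture. For the return I compared the drift's position in the scene and side pictures before and after.

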